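# Feeler check of money clips at the jeweller's bench

## Robot

A 7-joint arm with a two-finger parallel gripper is mounted at the origin on the work surface. World frame = base frame: x ahead of the robot, y to its left, z up, the work surface at z = 0. Lengths are in m, angles in rad, forces in N, time in s.
With the tool pointing down it reaches from about 0.4 to 0.85 m from the base axis. Payload 4.5 kg.
Tool frame: the origin (TCP) lies between the finger pads; the fingertips stand 19 mm ahead of it and the grasp point (between the pads) is the TCP (r.tips_ahead is the distance from the TCP to the fingertips, in m); z points along the fingers, y is the line along which they close (so a half turn about z gives the same grasp; the last joint's range is limited). The gripper opens to 88 mm and grips with 3 to 60 N. Pads are 18 mm wide; open, the fingers measure 123 mm over their backs; the gripper's body (75 mm by 187 mm) begins 45 mm behind the grasp point.
Start: joints at [-1.301, 0.689, -0.195, 1.565, 0.157, 0.902, -0.215], TCP at [0.146, 0.608, 0.258] pointing down, gripper open.
Joint ranges: [-3.01, 3.01], [-0.46, 2.08], [-1.47, 1.51], [0.13, 2.56], [-1, 4.14], [0.04, 2.09], [-2.66, 2.66]. Speed limits (rad/s): [2.57, 2.57, 3.14, 3.14, 3.14, 3.14, 3.14].

## Interface

Orientations are given as a unit quaternion [x, y, z, w].
In Python, from plant import r, cams, models gives the robot as it stands. The module is installed in compiled form; this text tells all that it offers.
- The arm moves only by the tool jog_arm, never from a script. Its arguments are lists of equal length, an entry for each row: "turn": the turn, a rotation vector about the tool's x, y, z in rad, a list of three; "translation": the shift along the tool's x, y, z in m, a list of three; "grip": the closure, from 0 (fully open) to 1 (shut). In form: {"turn": [[ax, ay, az], ...], "translation": [[tx, ty, tz], ...], "grip": [grip, ...]}. A call has 1 to 20 rows; each row is the pose to reach, as a shift and turn from the pose commanded when the call began, along the tool's axes at that moment; what a row does not reach only later rows make up. A row lasts 1/8 s, in which the tool goes at most 62.5 mm and 10.7 degrees, less where a joint would pass 70% of its speed; a pose out of reach is approached as far as the arm can. A call with a gripper value outside its range is refused whole. The fingers move at their own pace and stop on an object; "force" is the grip in N (left out, the last holds). Time passes only in rows, so rows that repeat a pose let the fingers close. It gives the time, the measured TCP pose, the force, the opening and the grip force at its end, in the units of the state.
- r.get_state(): the state, without advancing time (a new reading comes with each control period).
- cams.snapshot(name): name is "scene" or "top" or "wrist"; returns the picture (384x512x3 uint8, red, green, blue); there is no depth.
- cams.camera_params(name): a dict with "fx", "fy", "cx", "cy" (pixels), "eye" and "orientation" of the camera in the world. Camera axes: x right, y up, looking along -z (the intrinsics and any distortion apply to the point x, -y, -z); pixel columns grow to the right and rows downward; lengths in m; the calibration is good to about 2 mm. The wrist camera is an equidistant fisheye: a pixel r from the principal point sees the ray r / f radians off the axis. A picture is of the moment at which its call begins: read the wrist's pose just before it. camera_params takes no time and is no camera call; for the wrist camera it gives the pose at the moment of the call.
- r.finish_job(): hands the job in; it is judged then, once.
Trained networks look in the newest picture that a camera, given by its name, has taken for a name from the list of things; names that differ only in an ending like _2 or _b are one class to them, and where a whole thing is asked for, a point or a joint stands for the part that bears it (a point fixed in the world has none). Each returns a list of dicts, best first, with "p" (0 to 1); they miss things now and then, are a little off and sometimes report something else, mostly with a low value. They report only what shows in the picture. A call takes as long as a camera call. They do not tell look-alikes from the thing itself.
- models.find_in(camera, name): "position" ([x, y, z] in m, in world coordinates, good to about 4 mm: the middle of the surface that is visible of it).
- models.masks_of(camera, name): "pixels" (384x512 bool, what is visible of it).
- models.place_of(camera, name): "position" ([x, y, z] in m, in world coordinates, good to about 4 mm: a listed point, or the origin of a listed thing).
The state is a dict: "clock": time; "q": joint angles; "qd": joint speeds; "joint_torque": joint torques, N m; "tool_pos": TCP position; "eef_rot": TCP orientation; "contact_force": force on the tool from outside, world axes, zero at the start; "moment": the same for the moment, N m; "opening": opening from 0.0 (shut) to 1.0 (fully open); "finger_force": force on a finger pad.
Only numpy, scipy, OpenCV 4.12 (cv2) and the standard library are available. Lean on these libraries where they do the work, as an engineer would, in place of code of your own. Each camera call takes 0.05 s, during which the arm holds its last target. There are 200 camera calls.

## Task

Check the row of silver money clips standing on the soldering board: with the feeler from the tool block go along the row, starting at the robot's left, and slide the blade straight down into each clip's gap as far as it will go, feeling whether it slides right home to the board or binds part-way. Then stand the feeler back in its slot, and put the clips that took the blade fully into the round tin and those in which it bound into the wooden tray; the tin and tray may get shifted, but leave the other things on the bench where they are. Last of all, log the batch: push the counter's lever down to its stop and let it spring back.

Things in the scene. Friction and masses are not known exactly. Their poses are not given: they have to be found in the camera images.
- clip_a: silver money clip on its long edge, 0.08 kg; from above a narrow U 46 mm long, 16 mm thick, 18 mm tall: two leaves 4.5 mm thick, the gap between them 7 mm wide, open at the top and one end. Origin on its underside midway between the leaves, 19 mm in from the open end; x to the rounded closed end (27 mm from the origin), y across the leaves, z up. The gap is free from x = -19 to +11 mm
- clip_b: as clip_a. All ten clips look alike; three to five of them stand in a row on the soldering board at the start, in any order of names, the others are absent (None)
- clip_c: as clip_a. In a sound clip the blade slides down freely till it meets the board (tip level with the underside); in a faulty one solder has run into the lower half of the gap and the blade binds with its tip 9 mm above the underside. Nothing but the blade tells which is which
- clip_d: as clip_a
- clip_e: as clip_a
- clip_f: as clip_a
- clip_g: as clip_a
- clip_h: as clip_a
- clip_i: as clip_a
- clip_j: as clip_a
- board: pale soldering board fixed to the bench, 110 x 400 x 12 mm, its long side (y) running left to right before the robot, with the clips in a row on it some 80 or 160 mm apart (left = +y); origin under its centre, top face at z = 12 mm
- feeler: feeler: upright dark wooden handle 20 mm (x) x 16 mm (y) with its top 67 mm above the origin, a brass guard 30 x 26 x 5 mm below it, and under the guard a steel blade 12 mm wide (x), 5 mm thick (y) and 50 mm long, thinned to about 2.5 mm at the tip; 0.09 kg. Origin at the middle of the guard's underside, z up along the handle, blade pointing down. It stands in the tool block at the start
- blade_tip (a point): middle of the blade's lower end, 50 mm below the feeler's origin; axes as the feeler's
- block: pale wooden tool block fixed to the bench, 71 (x) x 100 (y) x 50 mm tall, with an upright slot through its middle, 19 mm (x) by 11 mm (y); origin under its centre
- block_slot (a point): middle of the slot's mouth, on the top of the tool block, axes as the block's. With the feeler stowed its origin lies here, its guard resting flat on the block's top and its x along the block's x, either way round
- tin: shallow round red tin with a brass-coloured floor, loose, 0.3 kg: 170 mm across, inside 164 mm, wall 18 mm tall, floor 3 mm thick; origin under its centre. For the sound clips
- tray: shallow pale wooden rectangular tray, loose, 0.35 kg: 148 mm (x) x 168 mm (y), inside 140 x 160 mm, wall 18 mm tall, floor about 4 mm thick; origin under its centre. For the faulty clips
- counter: grey bench stroke counter screwed to the bench: body 70 (x) x 46 (y) mm, top at 62 mm, origin under its centre; its front (-x) looks roughly at the robot; the lever pivots on its left (+y) side
- counter_lever (a joint): the counter's lever, rad: 0 at rest (slanting up to the front), grows as the knob is pushed down, stop at 0.70; a spring returns it; about 3 N at the knob to start, 5 N at the stop. The pivot is level, along the counter's y, at (0, 34, 48) mm from the counter's origin; arm 72 mm
- lever_knob (a point): centre of the black ball knob, 20 mm across, on the lever's end, 76 mm above the bench at rest and 27 mm at the stop, 31 mm clear in front of the counter's body
- flux_jar: white jar with a black lid, 46 mm across, 55 mm tall; not needed
- dish: small white dish 72 mm across, 22 mm tall; not needed
- pliers: pliers with blue handles, 150 mm long, lying; not needed
Mind the look-alikes: they are no part of the job. Leave any turquoise look-alike of the clip_h alone.

How it is judged:
On the way, in this order (a step that is already met when the one before it is completed fails the run):
1. the blade is slid down the gap of the first (leftmost) place's clip, to the bottom or to where it binds (((x of blade_tip in the frame of clip_a between -0.022 and 0.014 m and y of blade_tip in the frame of clip_a between -0.004 and 0.004 m and z of blade_tip in the frame of clip_a between -0.004 and 0.005 m) or (x of blade_tip in the frame of clip_b between -0.022 and 0.014 m and y of blade_tip in the frame of clip_b between -0.004 and 0.004 m and z of blade_tip in the frame of clip_b between -0.004 and 0.0125 m))), for 0.2 s.
2. the blade is slid down the gap of the second place's clip, to the bottom or to where it binds (((x of blade_tip in the frame of clip_c between -0.022 and 0.014 m and y of blade_tip in the frame of clip_c between -0.004 and 0.004 m and z of blade_tip in the frame of clip_c between -0.004 and 0.0125 m) or (x of blade_tip in the frame of clip_d between -0.022 and 0.014 m and y of blade_tip in the frame of clip_d between -0.004 and 0.004 m and z of blade_tip in the frame of clip_d between -0.004 and 0.005 m))), for 0.2 s.
3. the blade is slid down the gap of the third place's clip, to the bottom or to where it binds (((x of blade_tip in the frame of clip_e between -0.022 and 0.014 m and y of blade_tip in the frame of clip_e between -0.004 and 0.004 m and z of blade_tip in the frame of clip_e between -0.004 and 0.005 m) or (x of blade_tip in the frame of clip_f between -0.022 and 0.014 m and y of blade_tip in the frame of clip_f between -0.004 and 0.004 m and z of blade_tip in the frame of clip_f between -0.004 and 0.0125 m))), for 0.2 s.
4. the blade is slid down the gap of the fourth place's clip, to the bottom or to where it binds (((x of blade_tip in the frame of clip_g between -0.022 and 0.014 m and y of blade_tip in the frame of clip_g between -0.004 and 0.004 m and z of blade_tip in the frame of clip_g between -0.004 and 0.0125 m) or (x of blade_tip in the frame of clip_h between -0.022 and 0.014 m and y of blade_tip in the frame of clip_h between -0.004 and 0.004 m and z of blade_tip in the frame of clip_h between -0.004 and 0.005 m))), for 0.2 s.
5. the blade is slid down the gap of the fifth place's clip, to the bottom or to where it binds (((x of blade_tip in the frame of clip_i between -0.022 and 0.014 m and y of blade_tip in the frame of clip_i between -0.004 and 0.004 m and z of blade_tip in the frame of clip_i between -0.004 and 0.005 m) or (x of blade_tip in the frame of clip_j between -0.022 and 0.014 m and y of blade_tip in the frame of clip_j between -0.004 and 0.004 m and z of blade_tip in the frame of clip_j between -0.004 and 0.0125 m))), for 0.2 s.
6. with every clip in its tin or tray and the feeler back in its block, the counter lever is swung to its stop (horizontal distance between each of clip_a, clip_d, clip_e, clip_h, clip_i and tin below 0.073 m and z of clip_a in the frame of tin between -0.002 and 0.03 m and z of clip_d in the frame of tin between -0.002 and 0.03 m and z of clip_e in the frame of tin between -0.002 and 0.03 m and z of clip_h in the frame of tin between -0.002 and 0.03 m and z of clip_i in the frame of tin between -0.002 and 0.03 m and x of clip_b in the frame of tray between -0.069 and 0.069 m and y of clip_b in the frame of tray between -0.079 and 0.079 m and z of clip_b in the frame of tray between -0.002 and 0.03 m and x of clip_c in the frame of tray between -0.069 and 0.069 m and y of clip_c in the frame of tray between -0.079 and 0.079 m and z of clip_c in the frame of tray between -0.002 and 0.03 m and x of clip_f in the frame of tray between -0.069 and 0.069 m and y of clip_f in the frame of tray between -0.079 and 0.079 m and z of clip_f in the frame of tray between -0.002 and 0.03 m and x of clip_g in the frame of tray between -0.069 and 0.069 m and y of clip_g in the frame of tray between -0.079 and 0.079 m and z of clip_g in the frame of tray between -0.002 and 0.03 m and x of clip_j in the frame of tray between -0.069 and 0.069 m and y of clip_j in the frame of tray between -0.079 and 0.079 m and z of clip_j in the frame of tray between -0.002 and 0.03 m and horizontal distance between feeler and block_slot below 0.008 m and z of feeler in the frame of block_slot below 0.006 m and angle between feeler's own z axis and vertical below 0.12 rad and value of joint counter_lever above 0.64 rad), for 0.05 s.
At the end, for the whole second after the job is handed in: Clips that take the blade fully lie in the round tin, those in which it binds in the wooden tray, released and at rest; the feeler stands upright in its slot, guard within 6 mm of the block top and 8 mm of the slot centre; tin and tray flat; lever back at rest (below 0.08 rad) (horizontal distance between each of clip_a, clip_d, clip_e, clip_h, clip_i and tin below 0.073 m and z of clip_a in the frame of tin between -0.002 and 0.03 m and z of clip_d in the frame of tin between -0.002 and 0.03 m and z of clip_e in the frame of tin between -0.002 and 0.03 m and z of clip_h in the frame of tin between -0.002 and 0.03 m and z of clip_i in the frame of tin between -0.002 and 0.03 m and x of clip_b in the frame of tray between -0.069 and 0.069 m and y of clip_b in the frame of tray between -0.079 and 0.079 m and z of clip_b in the frame of tray between -0.002 and 0.03 m and x of clip_c in the frame of tray between -0.069 and 0.069 m and y of clip_c in the frame of tray between -0.079 and 0.079 m and z of clip_c in the frame of tray between -0.002 and 0.03 m and x of clip_f in the frame of tray between -0.069 and 0.069 m and y of clip_f in the frame of tray between -0.079 and 0.079 m and z of clip_f in the frame of tray between -0.002 and 0.03 m and x of clip_g in the frame of tray between -0.069 and 0.069 m and y of clip_g in the frame of tray between -0.079 and 0.079 m and z of clip_g in the frame of tray between -0.002 and 0.03 m and x of clip_j in the frame of tray between -0.069 and 0.069 m and y of clip_j in the frame of tray between -0.079 and 0.079 m and z of clip_j in the frame of tray between -0.002 and 0.03 m and horizontal distance between feeler and block_slot below 0.008 m and z of feeler in the frame of block_slot below 0.006 m and angle between feeler's own z axis and vertical below 0.12 rad and value of joint counter_lever below 0.08 rad and linear speed of each of clip_a, clip_b, clip_c, clip_d, clip_e, clip_f, clip_g, clip_h, clip_i, clip_j below 0.02 m/s and angle between each of tin, tray's own z axis and vertical below 0.1 rad); the robot touches nothing.
It fails at once if the flux jar is pushed more than 4 cm away (distance of flux_jar from where it was at the start of the episode above 0.04 m).
It fails at once if the dish is pushed more than 4 cm away (distance of dish from where it was at the start of the episode above 0.04 m).
It fails at once if the pliers is pushed more than 4 cm away (distance of pliers from where it was at the start of the episode above 0.04 m).
Of clip_a, clip_b only 1 to 1 are there at a start; the rules pass over those that are not, and their reading is None.
Of clip_c, clip_d only 1 to 1 are there at a start; the rules pass over those that are not, and their reading is None.
Of clip_e, clip_f only 1 to 1 are there at a start; the rules pass over those that are not, and their reading is None.
Of clip_g, clip_h only 1 to 1 are there at a start; the rules pass over those that are not, and their reading is None.
Of clip_i, clip_j only 1 to 1 are there at a start; the rules pass over those that are not, and their reading is None.
Of clip_c, clip_d, clip_g, clip_h only 2 to 4 are there at a start; the rules pass over those that are not, and their reading is None.
At some moment in a run one of clip_a, clip_b, clip_c, clip_d, clip_e, clip_f, clip_g, clip_h, tin, tray may be knocked a few centimetres aside while the robot is not near it.
It also fails if it takes over 210 s, if anything falls off the work surface, if the arm or the gripper's body presses on something with over 40 N, if the wrist force passes 120 N, or if a joint passes its speed limit or range.

## Working session

There is one attempt and no reset: what is moved stays moved. The work goes in short steps, Python scripts to look and compute and a tool call to move; the robot and the scene stay as the last step left them, time stands still between calls to the robot, and variables do not carry over. Pictures are saved under pics/ and viewed, at most 14 in all, crops included, and the job is handed in when it is done.

Besides the shell and the picture viewer there is one more tool, called after "Call:" as name(argument=value, ...) on one line, values as JSON. jog_arm: Moves the arm, as the interface text tells. Its arguments: {"type":"object","properties":{"turn":{"type":"array"},"translation":{"type":"array"},"grip":{"type":"array"},"force":{"type":"number"}},"required":["turn","translation","grip"]}

```bash
mkdir -p pics; cat > h.py <<'E'
import numpy as np, cv2
from scipy.spatial.transform import Rotation as R
from plant import r, cams, models
def snap(n,f=None):
    im=cams.snapshot(n)
    if f: cv2.imwrite('pics/'+f,im[:,:,::-1])
    return im
def ray(n,uv,p=None):
    p=p or cams.camera_params(n)
    x=(uv[0]-p['cx'])/p['fx'];y=(uv[1]-p['cy'])/p['fy']
    if n=='wrist':
        t=np.hypot(x,y); s=np.sin(t)/t if t>1e-9 else 1
        d=np.array([x*s,-y*s,-np.cos(t)])
    else: d=np.array([x,-y,-1.])
    return np.array(p['eye']),R.from_quat(p['orientation']).apply(d)
def at(n,uv,z,p=None):
    e,d=ray(n,uv,p); return e+d*(z-e[2])/d[2]
def pix(n,P,p=None):
    p=p or cams.camera_params(n)
    c=R.from_quat(p['orientation']).inv().apply(np.array(P)-p['eye'])
    x,y,z=c[0],-c[1],-c[2]
    if n=='wrist':
        rr=np.hypot(x,y);t=np.arctan2(rr,z);s=t/rr if rr>1e-9 else 1
        return np.array([p['cx']+p['fx']*x*s,p['cy']+p['fy']*y*s])
    return np.array([p['cx']+p['fx']*x/z,p['cy']+p['fy']*y/z])
def st():
    s=r.get_state();print('t',s['clock'],'tcp',np.round(s['tool_pos'],4),'rot',np.round(R.from_quat(s['eef_rot']).as_matrix(),3).tolist(),'F',np.round(s['contact_force'],2),'op',s['opening']);return s
E
python3 - <<'E'
from h import *
st()
print(cams.camera_params('top'));print(cams.camera_params('scene'))
a=snap('top','top0.png');b=snap('scene','scene0.png')
for n in ['clip_a','board','feeler','block','tin','tray','counter','lever_knob','blade_tip','block_slot','flux_jar','dish','pliers']:
  for c in ['top','scene']:
    print(n,c,[(round(d['p'],2),np.round(d['position'],3).tolist()) for d in models.place_of(c,n)][:8])
E
```

```text
t 0.0 tcp [0.1459 0.6071 0.2569] rot [[-0.972, 0.233, -0.0], [0.233, 0.972, -0.002], [-0.0, -0.002, -1.0]] F [-0.19 -0.34  0.74] op 0.9997437115408133
{'fx': 449.0768011099805, 'fy': 449.0768011099805, 'cx': 250.87726703993215, 'cy': 191.83671840305587, 'eye': array([0.38657494, 0.01660567, 1.25558163]), 'orientation': array([ 0.04993247, -0.04428531, -0.70299428,  0.70805692])}
{'fx': 405.2612178451206, 'fy': 405.2612178451206, 'cx': 252.50447136536704, 'cy': 187.8063422922065, 'eye': array([1.02516988, 0.34332908, 0.70258983]), 'orientation': array([0.17346815, 0.32844382, 0.81730221, 0.4405117 ])}
clip_a top [(0.66, [0.479, -0.156, 0.013]), (0.53, [0.444, 0.156, 0.013]), (0.51, [0.474, 0.079, 0.013]), (0.46, [0.596, -0.097, -0.0]), (0.43, [0.343, 0.005, -0.0]), (0.41, [0.472, -0.087, 0.013]), (0.4, [0.484, -0.001, 0.014])]
clip_a scene [(0.71, [0.598, -0.097, -0.002]), (0.7, [0.35, 0.004, -0.001]), (0.65, [0.484, 0.0, 0.01]), (0.61, [0.454, 0.154, 0.013]), (0.59, [0.474, -0.151, 0.013]), (0.52, [0.47, -0.085, 0.013]), (0.44, [0.47, 0.074, 0.01])]
board top [(0.9, [0.47, 0.006, -0.
[... 562 characters left out ...]
 [(0.74, [0.678, -0.198, 0.002])]
counter scene [(0.82, [0.677, -0.193, 0.0])]
lever_knob top [(0.43, [0.61, -0.186, 0.075])]
lever_knob scene [(0.69, [0.674, 0.134, 0.001]), (0.51, [0.608, -0.179, 0.079])]
blade_tip top []
blade_tip scene []
block_slot top [(0.55, [0.476, -0.328, 0.05])]
block_slot scene [(0.62, [0.472, -0.331, 0.053])]
flux_jar top [(0.56, [0.717, -0.055, -0.003])]
flux_jar scene [(0.85, [0.716, -0.052, 0.006])]
dish top [(0.76, [0.344, 0.254, 0.002]), (0.75, [0.609, -0.184, 0.073]), (0.45, [0.48, -0.153, 0.01])]
dish scene [(0.9, [0.343, 0.254, 0.0]), (0.25, [0.506, 0.368, 0.003])]
pliers top [(0.64, [0.359, -0.265, -0.001])]
pliers scene [(0.75, [0.361, -0.267, -0.002])]
```

View pics/top0.png

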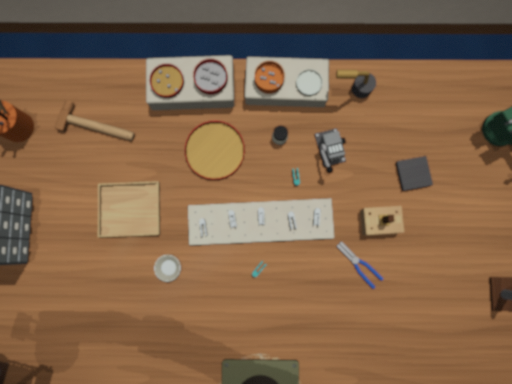

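View pics/scene0.png

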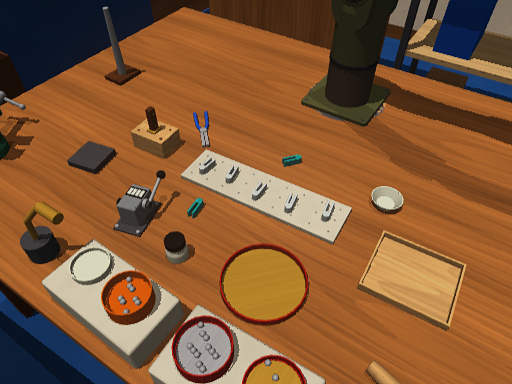

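Top view: five silver clips on the board at columns ≈203, 232, 261, 292 and 316 (rows 215-225). The turquoise look-alikes are off the board at (296,177) and (259,269). The tin is at (214,150), tray (128,209), block (383,220) and counter (330,148). The scene view agrees.

```bash
cat >> h.py <<'E'
def go(P,yaw=0.,s=None):
    """shift/turn in tool axes to world TCP P with tool y at angle yaw from world +y, pointing down"""
    s=s or r.get_state(); R0=R.from_quat(s['eef_rot'])
    c,q=np.cos(yaw),np.sin(yaw)
    Rt=R.from_matrix(np.array([[-c,-q,0],[-q,c,0],[0,0,-1]]).T @ np.eye(3)) if 0 else R.from_matrix(np.column_stack([[-c,-q,0],[-q,c,0],[0,0,-1]]))
    print('turn',np.round((R0.inv()*Rt).as_rotvec(),4).tolist(),'trans',np.round(R0.inv().apply(np.array(P)-s['tool_pos']),4).tolist())
E
python3 - <<'E'
from h import *
st();go([0.42,0.0,0.28])
E
```

```text
t 1.4 tcp [0.146  0.6077 0.2577] rot [[-0.972, 0.234, 0.0], [0.234, 0.972, 0.0], [-0.0, 0.0, -1.0]] F [ 0.62  0.3  -0.65] op 0.9981601925663248
turn [0.0001, 0.0, -0.2358] trans [-0.4084, -0.5269, -0.0223]
```

Call:
jog_arm(turn=[[0,0,-0.02],[0,0,-0.05],[0,0,-0.1],[0,0,-0.15],[0,0,-0.2],[0,0,-0.236],[0,0,-0.236],[0,0,-0.236],[0,0,-0.236],[0,0,-0.236],[0,0,-0.236],[0,0,-0.236],[0,0,-0.236],[0,0,-0.236]], translation=[[-0.02,-0.02,-0.01],[-0.05,-0.06,-0.022],[-0.085,-0.11,-0.022],[-0.12,-0.16,-0.022],[-0.16,-0.21,-0.022],[-0.2,-0.26,-0.022],[-0.24,-0.31,-0.022],[-0.28,-0.36,-0.022],[-0.32,-0.41,-0.022],[-0.355,-0.46,-0.022],[-0.385,-0.5,-0.022],[-0.408,-0.527,-0.022],[-0.408,-0.527,-0.022],[-0.408,-0.527,-0.022]], grip=[0,0,0,0,0,0,0,0,0,0,0,0,0,0])

```text
clock: 3.15
tool_pos: [0.4193, 0.0008, 0.2798]
eef_rot: [-0.0, 1.0, 0.0, -0.0]
contact_force: [0.4, 0.5, 0.3]
opening: 0.999
finger_force: 0.0
```

```bash
python3 - <<'E'
from h import *
st();print(cams.camera_params('wrist'))
im=snap('wrist');cv2.imwrite('pics/w0.png',cv2.resize(im[:,:,::-1],(800,600)))
for n in ['clip_a','feeler','block']:
    print(n,[(round(d['p'],2),np.round(d['position'],3).tolist()) for d in models.place_of('wrist',n)][:8])
E
```

```text
t 3.15 tcp [0.4193 0.0008 0.2798] rot [[-1.0, -0.001, -0.0], [-0.001, 1.0, 0.001], [0.0, 0.001, -1.0]] F [0.37 0.5  0.3 ] op 0.9992442793818231
{'fx': 297.3186396354542, 'fy': 297.3186396354542, 'cx': 258.5670888592805, 'cy': 187.50197999508157, 'eye': array([0.35154863, 0.00107805, 0.40735304]), 'orientation': array([-0.09432362, -0.09465826,  0.70076414,  0.70076565])}
clip_a [(0.98, [0.452, 0.157, 0.01]), (0.9, [0.474, -0.086, 0.012]), (0.75, [0.474, 0.08, 0.019]), (0.66, [0.487, 0.003, 0.011]), (0.63, [0.6, -0.1, -0.003]), (0.6, [0.483, -0.152, 0.012])]
feeler [(0.58, [0.477, -0.331, 0.054]), (0.43, [0.471, 0.076, 0.016])]
block [(0.67, [0.472, -0.327, -0.001])]
```

View pics/w0.png

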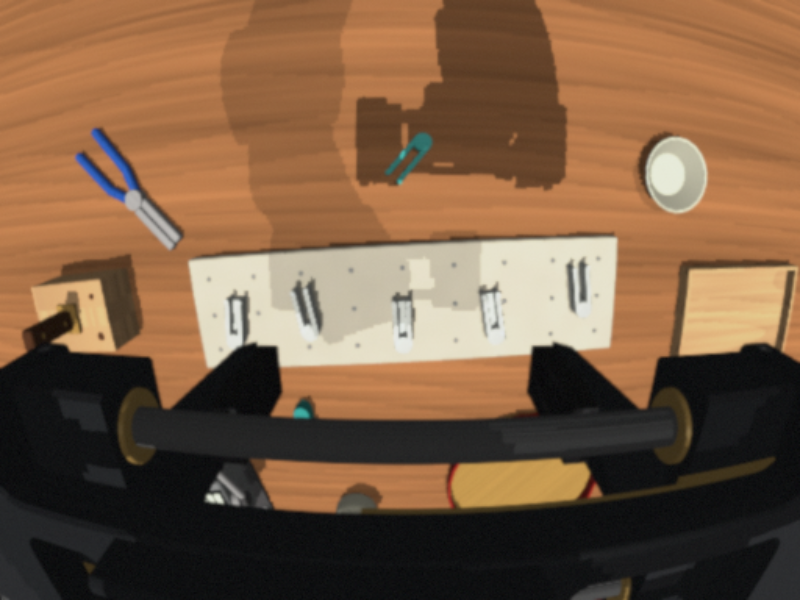

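Wrist view, 800 px scale: five clips at columns ≈236, 307, 402, 492 and 580, all with the open end toward the robot (up in the image) and the closed end away. The block is at (80,310). I'll go and look at the block from close by.

```bash
python3 - <<'E'
from h import *
st();go([0.50,-0.33,0.20])
print(pix('wrist',r.get_state()['tool_pos']))
E
```

```text
t 3.35 tcp [0.4193 0.0012 0.2798] rot [[-1.0, -0.003, -0.0], [-0.003, 1.0, 0.0], [0.0, 0.0, -1.0]] F [-0.17  0.27 -0.1 ] op 1.0045852176361871
turn [0.0003, -0.0001, 0.0028] trans [-0.0798, -0.3314, 0.0797]
[257.83228128 252.90885916]
```

Call:
jog_arm(turn=[[0,0,0],[0,0,0],[0,0,0],[0,0,0],[0,0,0],[0,0,0],[0,0,0],[0,0,0],[0,0,0]], translation=[[-0.01,-0.03,0.01],[-0.025,-0.08,0.02],[-0.04,-0.14,0.035],[-0.05,-0.2,0.05],[-0.06,-0.25,0.06],[-0.07,-0.29,0.07],[-0.08,-0.32,0.08],[-0.08,-0.33,0.08],[-0.08,-0.33,0.08]], grip=[0,0,0,0,0,0,0,0,0])

```text
clock: 4.47
tool_pos: [0.4995, -0.3291, 0.1998]
eef_rot: [-0.0, 1.0, 0.0, -0.0]
contact_force: [0.4, 0.4, 0.2]
opening: 1.0
finger_force: 0.0
```

```bash
python3 - <<'E'
from h import *
st()
im=snap('wrist');cv2.imwrite('pics/w1.png',cv2.resize(im[:,:,::-1],(800,600)))
for n in ['feeler','block','block_slot']:
    print(n,[(round(d['p'],2),np.round(d['position'],3).tolist()) for d in models.place_of('wrist',n)][:8])
p=cams.camera_params('wrist')
for n in ['block','feeler']:
    m=models.masks_of('wrist',n)[0]['pixels']; ys,xs=np.nonzero(m); print(n,xs.min(),xs.max(),ys.min(),ys.max())
E
```

```text
t 4.475 tcp [ 0.4995 -0.3291  0.1998] rot [[-1.0, -0.001, -0.0], [-0.001, 1.0, 0.001], [0.0, 0.001, -1.0]] F [0.37 0.43 0.17] op 1.0000973250867538
feeler [(0.71, [0.478, -0.328, 0.052])]
block [(0.96, [0.47, -0.329, -0.003])]
block_slot [(0.73, [0.469, -0.328, 0.049])]
block 204 311 113 193
feeler 243 272 138 181
```

View pics/w1.png

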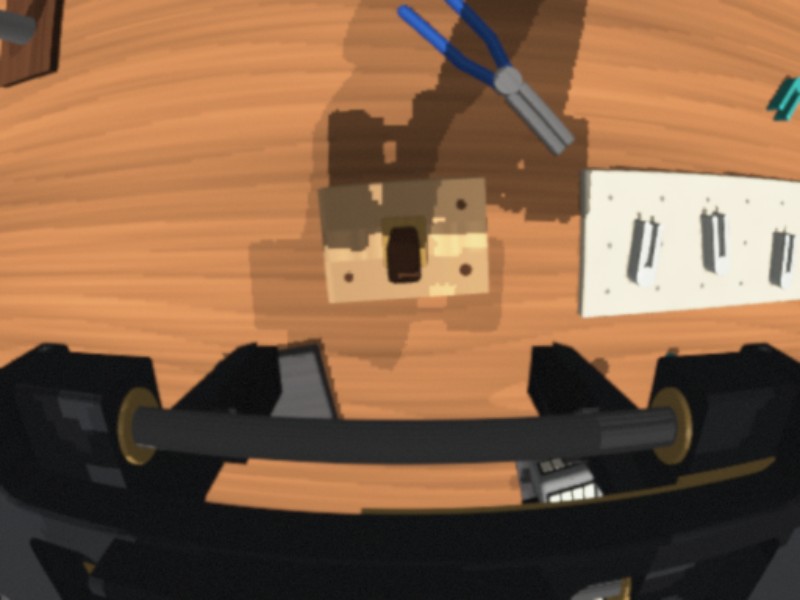

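```bash
python3 - <<'E'
from h import *
C=[at('wrist',np.array(u)*.64,.05) for u in [(320,187),(487,178),(490,291),(328,303)]]
C=np.array(C);print(np.round(C,4));print(C.mean(0),np.linalg.norm(C-np.roll(C,1,0),axis=1))
print('yaw', [np.arctan2(-(b-a)[0],(b-a)[1]) for a,b in [(C[0],C[1]),(C[3],C[2])]],[np.arctan2((b-a)[1],(b-a)[0]) for a,b in [(C[0],C[3]),(C[1],C[2])]])
ht=np.array([at('wrist',np.array(u)*.64,.117) for u in [(387,283),(420,283)]]);print(ht)
E
```

```text
[[ 0.4427 -0.3789  0.05  ]
 [ 0.4372 -0.2789  0.05  ]
 [ 0.5072 -0.2746  0.05  ]
 [ 0.5151 -0.3763  0.05  ]]
[ 0.47552118 -0.32720182  0.05      ] [0.07247229 0.10013157 0.07015437 0.10201701]
yaw [np.float64(0.055076450138468354), np.float64(0.07767735106620063)] [np.float64(0.03553694548057674), np.float64(0.06139687154560432)]
[[ 0.48523661 -0.33648097  0.117     ]
 [ 0.48522345 -0.3210389   0.117     ]]
```

Block top corners at (320,187), (487,178), (490,291) and (328,303) in the 800 px picture. They give sides of about 71 x 101 mm, centre (0.4755, -0.3275) and yaw 0.057, and the handle agrees. Next is the grasp.

```bash
python3 - <<'E'
from h import *
go([0.4755,-0.328,0.085],0.057)
E
```

```text
turn [0.0002, 0.0004, -0.0552] trans [0.0245, 0.0009, 0.1152]
```

Call:
jog_arm(turn=[[0,0,-0.03],[0,0,-0.055],[0,0,-0.055],[0,0,-0.055],[0,0,-0.055],[0,0,-0.055],[0,0,-0.055],[0,0,-0.055],[0,0,-0.055],[0,0,-0.055]], translation=[[0.012,0.001,0.02],[0.024,0.001,0.045],[0.0245,0.001,0.075],[0.0245,0.001,0.1],[0.0245,0.001,0.115],[0.0245,0.001,0.115],[0.0245,0.001,0.115],[0.0245,0.001,0.115],[0.0245,0.001,0.115],[0.0245,0.001,0.115]], grip=[0,0,0,0,0.3,0.7,1,1,1,1], force=35)

```text
clock: 6.02
tool_pos: [0.4753, -0.3291, 0.085]
eef_rot: [-0.028, 1.0, -0.0, 0.0]
contact_force: [-0.5, 0.2, -0.5]
opening: 0.343
finger_force: 0.0
```

Call:
jog_arm(turn=[[0,0,0],[0,0,0],[0,0,0],[0,0,0],[0,0,0]], translation=[[0,0,0],[0,0,0],[0,0,0],[0,0,0],[0,0,0]], grip=[1,1,1,1,1])

```text
clock: 6.65
tool_pos: [0.4752, -0.329, 0.0847]
eef_rot: [-0.028, 1.0, 0.0, 0.0]
contact_force: [-0.5, 0.8, 0.7]
opening: 0.176
finger_force: 35.0
```

Call:
jog_arm(turn=[[0,0,0],[0,0,0],[0,0,0],[0,0,0],[0,0,0],[0,0,0.03],[0,0,0.055],[0,0,0.055],[0,0,0.055],[0,0,0.055],[0,0,0.055],[0,0,0.055],[0,0,0.055],[0,0,0.055],[0,0,0.055],[0,0,0.055],[0,0,0.055]], translation=[[0,0,-0.01],[0,0,-0.03],[0,0,-0.055],[0,0,-0.08],[0,0,-0.105],[-0.005,0.02,-0.125],[-0.01,0.06,-0.13],[-0.015,0.11,-0.13],[-0.02,0.17,-0.13],[-0.02,0.23,-0.13],[-0.025,0.29,-0.13],[-0.025,0.35,-0.13],[-0.025,0.4,-0.13],[-0.025,0.44,-0.12],[-0.025,0.47,-0.105],[-0.025,0.484,-0.095],[-0.025,0.484,-0.095]], grip=[1,1,1,1,1,1,1,1,1,1,1,1,1,1,1,1,1])

```text
clock: 8.78
tool_pos: [0.473, 0.1558, 0.1794]
eef_rot: [-0.001, 1.0, -0.0, -0.001]
contact_force: [0.5, -0.2, -1.2]
opening: 0.179
finger_force: 35.0
```

```bash
python3 - <<'E'
from h import *
s=st();p=cams.camera_params('wrist');print(pix('wrist',np.array(s['tool_pos'])-[0,0,.0848],p), p['eye'])
im=snap('wrist');cv2.imwrite('pics/w2.png',cv2.resize(im[60:270,130:410,::-1],(800,600),interpolation=cv2.INTER_CUBIC))
print([(round(d['p'],2),np.round(d['position'],4).tolist()) for d in models.place_of('wrist','clip_a')],[(round(d['p'],2),np.round(d['position'],4).tolist()) for d in models.place_of('wrist','blade_tip')])
print([(round(d['p'],2),np.round(d['position'],4).tolist()) for d in models.place_of('wrist','tray')])
E
```

```text
t 8.775 tcp [0.473  0.1558 0.1794] rot [[-1.0, -0.002, -0.001], [-0.002, 1.0, -0.001], [0.001, -0.001, -1.0]] F [ 0.53 -0.21 -1.2 ] op 0.17865468874719684
[258.17752354 199.75101576] [0.40538276 0.15619151 0.3070373 ]
[(0.97, [0.4817, -0.0007, 0.0109]), (0.95, [0.4716, 0.0789, 0.0198]), (0.79, [0.485, -0.1542, 0.0108]), (0.77, [0.4739, -0.0846, 0.0118]), (0.76, [0.4517, 0.1533, 0.0074]), (0.62, [0.3398, 0.0045, 0.0004]), (0.42, [0.6013, -0.0983, 0.0003])] [(0.94, [0.472, 0.1535, 0.0929])]
[(0.8, [0.5035, 0.3675, 0.0025]), (0.63, [0.3431, 0.253, -0.004])]
```

View pics/w2.png

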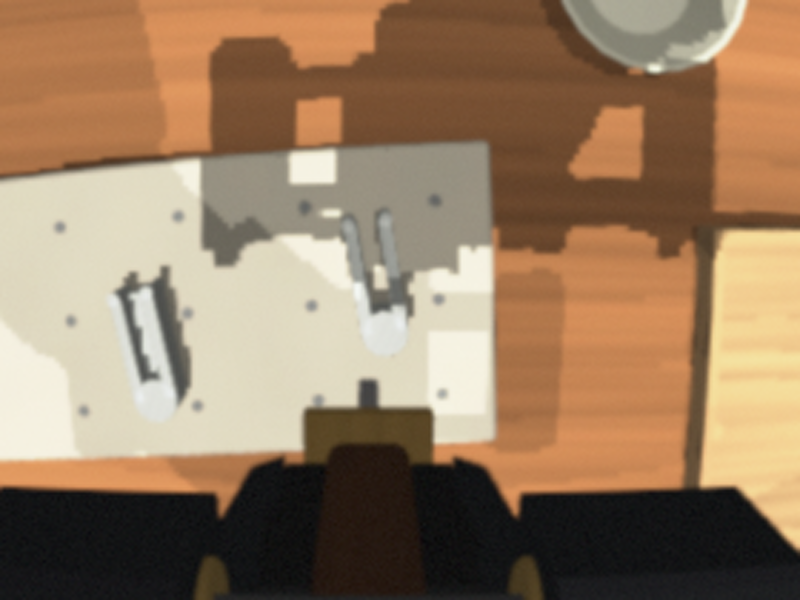

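Wrist crop: the blade tip shows at (369,380). Clip 1's open leaf ends are at (349,217) and (384,213), and its round end is at (385,335). Clip 2's leaves start at (115,300) and (145,290), with its round end at (156,400).

```bash
cat >> h.py <<'E'
def clipfit(o,c,f=800/280,off=(130,60),p=None,z=.030):
    """o: open-end midpoint, c: tip of closed end (crop px)"""
    A=at('wrist',np.array(o)/f+off,z,p);B=at('wrist',np.array(c)/f+off,z,p)
    d=B-A;L=np.linalg.norm(d);u=d/L;yaw=np.arctan2(u[1],u[0])
    print('len',round(L,4),'yaw',round(yaw,3),'origin',np.round((A+u*.019)[:2],4),np.round((B-u*.027)[:2],4));return A,B,u,yaw
E
python3 - <<'E'
from h import *
clipfit((366.5,211),(388,356)); clipfit((131,292),(157,421))
print(at('wrist',np.array((369,380))/2.857+[130,60],.0946))
E
```

```text
len 0.0495 yaw 0.144 origin [0.4494 0.1567] [0.4529 0.1572]
len 0.0468 yaw 0.13 origin [0.4755 0.0761] [0.4763 0.0762]
[0.46898778 0.15463499 0.0946    ]
```

```bash
python3 - <<'E'
from h import *
st();go([0.447,0.1565,0.125],0.14)
E
```

```text
t 8.975 tcp [0.4739 0.1539 0.1801] rot [[-1.0, 0.002, 0.001], [0.002, 1.0, -0.001], [-0.001, -0.001, -1.0]] F [ 0.04 -0.32 -0.15] op 0.17620784366116324
turn [-0.0008, 0.0005, -0.1425] trans [0.0269, 0.0026, 0.0551]
```

Call:
jog_arm(turn=[[0,0,-0.05],[0,0,-0.1],[0,0,-0.142],[0,0,-0.142],[0,0,-0.142],[0,0,-0.142]], translation=[[0.01,0.002,0.015],[0.02,0.004,0.03],[0.027,0.004,0.045],[0.027,0.004,0.05],[0.027,0.004,0.05],[0.027,0.004,0.05]], grip=[1,1,1,1,1,1])

```text
clock: 9.72
tool_pos: [0.4473, 0.1595, 0.1303]
eef_rot: [-0.07, 0.998, 0.0, 0.001]
contact_force: [-0.2, 0.3, -0.2]
opening: 0.179
finger_force: 35.0
```

```bash
cat >> h.py <<'E'
def look(f,box=(160,90,360,240)):
    s=st();p=cams.camera_params('wrist');im=snap('wrist')
    x0,y0,x1,y1=box
    cv2.imwrite('pics/'+f,cv2.resize(im[y0:y1,x0:x1,::-1],(800,600),interpolation=cv2.INTER_CUBIC))
    np.save('last.npy',dict(p=p,s=s,im=im),allow_pickle=True);return s,p,im
E
python3 - <<'E'
from h import *
s,p,im=look('c1.png')
print(pix('wrist',np.array(s['tool_pos'])-[0,0,.0848],p))
print([(round(d['p'],2),np.round(d['position'],4).tolist()) for d in models.place_of('wrist','clip_a')][:5],[(round(d['p'],2),np.round(d['position'],4).tolist()) for d in models.place_of('wrist','blade_tip')])
E
```

```text
t 9.725 tcp [0.4473 0.1595 0.1303] rot [[-0.99, -0.141, 0.001], [-0.141, 0.99, 0.001], [-0.002, 0.0, -1.0]] F [-0.23  0.26 -0.19] op 0.1791205448907336
[258.13406041 199.38197585]
[(0.89, [0.4681, 0.0818, 0.0148]), (0.88, [0.4528, 0.1585, 0.0109]), (0.88, [0.4818, 0.0013, 0.0129]), (0.76, [0.473, -0.082, 0.0083]), (0.68, [0.3384, 0.0024, -0.0011])] [(0.85, [0.4452, 0.1572, 0.049])]
```

View pics/c1.png

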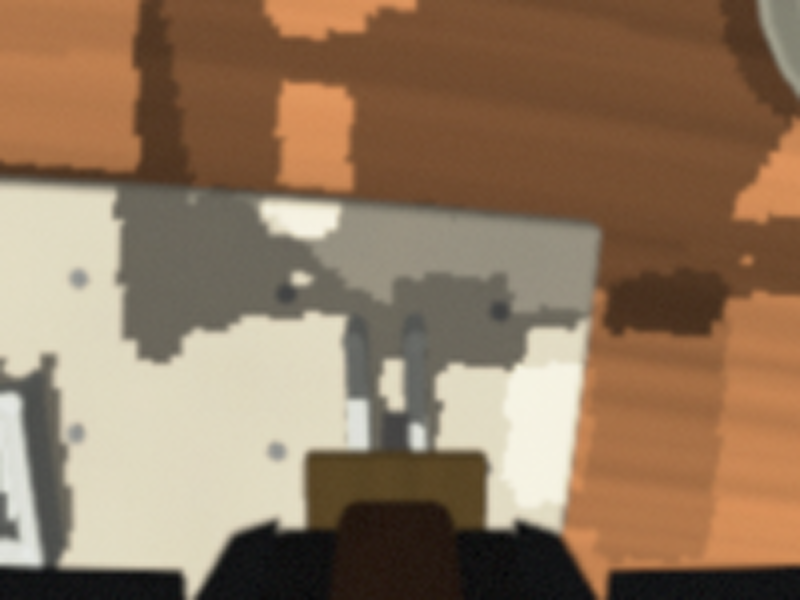

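Crop: the blade tip spans columns 385-408 (row 412). The leaves are centred on columns 357 and 416, so the gap centre is about 387. The clip is parallel to the tool, so I need roughly a 1.5 mm shift toward -y.

```bash
cat >> h.py <<'E'
def rel(o,box=(160,90,360,240),z=.030,tipcol=None):
    """tool-frame offset of the open-end gap middle (crop px) from TCP, for last look"""
    d=np.load('last.npy',allow_pickle=True).item();f=800/(box[2]-box[0])
    W=at('wrist',np.array(o)/f+box[:2],z,d['p']);v=R.from_quat(d['s']['eef_rot']).inv().apply(W-d['s']['tool_pos'])
    print('W',np.round(W,4),'tool offset',np.round(v,4)); return W
E
python3 - <<'E'
from h import *
rel((386,318)); rel((387,440)); rel((396,412),z=.0455); st()
E
```

```text
W [0.428  0.1555 0.03  ] tool offset [ 0.0197 -0.0013  0.1002]
W [0.4528 0.1592 0.03  ] tool offset [-0.0053 -0.0012  0.1003]
W [0.4422 0.1595 0.0455] tool offset [0.0051 0.0006 0.0847]
t 9.875 tcp [0.4469 0.1597 0.1301] rot [[-0.99, -0.141, 0.001], [-0.141, 0.99, 0.0], [-0.001, 0.0, -1.0]] F [ 0.41  0.01 -1.5 ] op 0.17906143929618218
```

Call:
jog_arm(turn=[[0,0,0],[0,0,0],[0,0,0],[0,0,0],[0,0,0],[0,0,0],[0,0,0],[0,0,0],[0,0,0],[0,0,0]], translation=[[0.002,-0.001,0],[0.004,-0.0016,0],[0.004,-0.0016,0.004],[0.004,-0.0016,0.01],[0.004,-0.0016,0.014],[0.004,-0.0016,0.018],[0.004,-0.0016,0.021],[0.004,-0.0016,0.024],[0.004,-0.0016,0.0265],[0.004,-0.0016,0.0265]], grip=[1,1,1,1,1,1,1,1,1,1])

```text
clock: 11.12
tool_pos: [0.4426, 0.1575, 0.1031]
eef_rot: [-0.071, 0.997, -0.0, -0.0]
contact_force: [0.2, -0.4, -0.3]
opening: 0.182
finger_force: 35.0
```

Call:
jog_arm(turn=[[0,0,0],[0,0,0],[0,0,0],[0,0,0],[0,0,0],[0,0,0]], translation=[[0,0,0.002],[0,0,0.004],[0,0,0.006],[0,0,0.0075],[0,0,0.0075],[0,0,0.0075]], grip=[1,1,1,1,1,1])

```text
clock: 11.88
tool_pos: [0.4427, 0.1575, 0.0965]
eef_rot: [-0.071, 0.997, 0.0, 0.0]
contact_force: [-1.0, -0.5, 8.8]
opening: 0.178
finger_force: 35.0
```

```bash
python3 - <<'E'
from h import *
s,p,im=look('c1b.png');st()
E
```

```text
t 11.875 tcp [0.4427 0.1575 0.0965] rot [[-0.99, -0.142, 0.001], [-0.142, 0.99, 0.0], [-0.001, 0.0, -1.0]] F [-1.03 -0.55  8.78] op 0.17756865763455137
t 11.925 tcp [0.4427 0.1575 0.0965] rot [[-0.99, -0.142, 0.001], [-0.142, 0.99, 0.0], [-0.001, 0.0, -1.0]] F [-0.71  0.1   9.  ] op 0.17814858340884232
```

View pics/c1b.png

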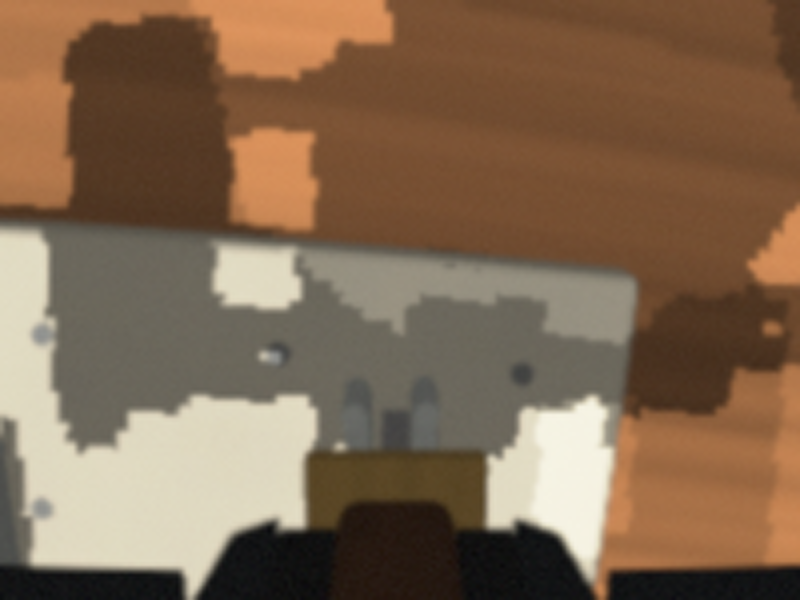

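Clip 1 is sound: the blade is home at TCP z 0.0965 with 9 N, between the leaves. Now clip 2.

```bash
python3 - <<'E'
from h import *
go([0.476,0.078,0.135],0.13)
E
```

```text
turn [0.0001, 0.0007, 0.0123] trans [-0.0217, -0.0835, -0.0385]
```

Call:
jog_arm(turn=[[0,0,0],[0,0,0],[0,0,0],[0,0,0],[0,0,0.012],[0,0,0.012],[0,0,0.012],[0,0,0.012],[0,0,0.012],[0,0,0.012],[0,0,0.012]], translation=[[0,0,-0.005],[0,0,-0.015],[0,0,-0.03],[0,0,-0.04],[-0.006,-0.02,-0.04],[-0.014,-0.05,-0.04],[-0.02,-0.075,-0.04],[-0.022,-0.0835,-0.04],[-0.022,-0.0835,-0.04],[-0.022,-0.0835,-0.04],[-0.022,-0.0835,-0.04]], grip=[1,1,1,1,1,1,1,1,1,1,1])

```text
clock: 13.3
tool_pos: [0.476, 0.0792, 0.1357]
eef_rot: [-0.066, 0.998, 0.0, -0.0]
contact_force: [-0.3, 0.3, -1.1]
opening: 0.176
finger_force: 35.0
```

```bash
cat >> h.py <<'E'
def maskfit(want):
    d=np.load('last.npy',allow_pickle=True).item();p=d['p'];s=d['s']
    for m in models.masks_of('wrist','clip_a'):
        ys,xs=np.nonzero(m['pixels'])
        if len(xs)<30: continue
        P=np.array([at('wrist',(x,y),.03,p) for x,y in zip(xs,ys)])[:,:2]
        if np.hypot(*(P.mean(0)-want))>.04: continue
        (cx,cy),(w,h),a=cv2.minAreaRect((P*1e3).astype(np.float32))
        c=P.mean(0);u,sv,vt=np.linalg.svd(P-c,full_matrices=False);v=vt[0]*np.sign(vt[0][0])
        Rt=R.from_quat(s['eef_rot']);off=Rt.inv().apply(np.r_[c,.03]-s['tool_pos'])
        t=(P-c)@v; n=(P-c)@[-v[1],v[0]]
        print('p',round(m['p'],2),'n',len(xs),'rect',np.round([cx,cy,w,h,a],1),'mean',np.round(c,4),'yaw',np.round(np.arctan2(v[1],v[0]),3),'tooloff',np.round(off,4),'t',np.round([t.min(),t.max()],4),'n',np.round([n.min(),n.max()],4),'open end',np.round(c+v*t.min(),4))
E
python3 - <<'E'
from h import *
s,p,im=look('c2.png');maskfit([.476,.078]);st()
E
```

```text
t 13.3 tcp [0.476  0.0792 0.1357] rot [[-0.991, -0.132, -0.0], [-0.132, 0.991, 0.001], [0.0, 0.001, -1.0]] F [-0.34  0.29 -1.11] op 0.17569199337766436
p 0.56 n 737 rect [468.5  77.1  34.4  16.8   8.8] mean [0.4676 0.0767] yaw 0.126 tooloff [ 0.0087 -0.0014  0.1057] t [-0.0161  0.0183] n [-0.0084  0.0088] open end [0.4516 0.0747]
t 13.4 tcp [0.4761 0.0788 0.1357] rot [[-0.991, -0.131, -0.0], [-0.131, 0.991, 0.0], [0.0, 0.0, -1.0]] F [-0.04  0.12 -1.38] op 0.1785352230810342
```

View pics/c2.png

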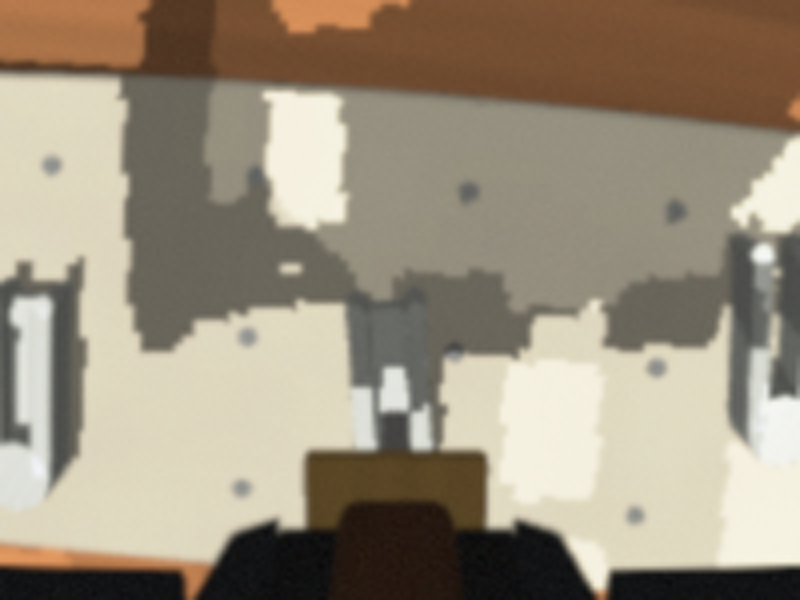

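Crop: blade tip at column ≈397 (row 412). The leaves run from (358,300) to (364,430) on the left and (414,300) to (421,430) on the right.

```bash
python3 - <<'E'
from h import *
a=rel((386,295)); b=rel((392.5,430)); print(np.arctan2(*(b-a)[1::-1]));rel((397,412),z=.051); st()
E
```

```text
W [0.4531 0.0748 0.03  ] tool offset [ 0.0233 -0.0013  0.1057]
W [0.4808 0.0798 0.03  ] tool offset [-4.900e-03 -1.000e-04  1.057e-01]
0.17681595370353323
W [0.4708 0.0793 0.051 ] tool offset [0.0051 0.0008 0.0847]
t 13.4 tcp [0.4761 0.0788 0.1357] rot [[-0.991, -0.131, -0.0], [-0.131, 0.991, 0.0], [0.0, 0.0, -1.0]] F [-0.04  0.12 -1.38] op 0.1785352230810342
```

Call:
jog_arm(turn=[[0,0,-0.01],[0,0,-0.02],[0,0,-0.02],[0,0,-0.02],[0,0,-0.02],[0,0,-0.02],[0,0,-0.02],[0,0,-0.02],[0,0,-0.02],[0,0,-0.02],[0,0,-0.02]], translation=[[0.004,-0.001,0],[0.008,-0.001,0.003],[0.008,-0.001,0.009],[0.008,-0.001,0.014],[0.008,-0.001,0.018],[0.008,-0.001,0.022],[0.008,-0.001,0.025],[0.008,-0.001,0.028],[0.008,-0.001,0.0305],[0.008,-0.001,0.0325],[0.008,-0.001,0.0325]], grip=[1,1,1,1,1,1,1,1,1,1,1])

```text
clock: 14.78
tool_pos: [0.4686, 0.076, 0.1052]
eef_rot: [-0.075, 0.997, -0.0, 0.001]
contact_force: [-4.0, 0.0, 24.9]
opening: 0.189
finger_force: 35.0
```

Clip 2 bound: 25 N at TCP z 0.105, so it is faulty. Lifting and going to clip 3.

```bash
python3 - <<'E'
from h import *
st();go([0.484,0.001,0.137],0.03)
d=np.load('last.npy',allow_pickle=True).item()
# clip3 in previous crop: closed tip (20,505), open approx(45,275)
clipfit((40,278),(15,507),f=4,off=(160,90),p=d['p'])
E
```

```text
t 14.775 tcp [0.4686 0.076  0.1052] rot [[-0.989, -0.15, 0.002], [-0.15, 0.989, -0.0], [-0.002, -0.001, -1.0]] F [-4.010e+00  2.000e-02  2.486e+01] op 0.18877538466153237
turn [-0.0004, 0.002, 0.1204] trans [-0.004, -0.0765, -0.0318]
len 0.0511 yaw -0.064 origin [0.4772 0.0028] [0.4823 0.0025]
```

Call:
jog_arm(turn=[[0,0,0],[0,0,0],[0,0,0],[0,0,0],[0,0,0.05],[0,0,0.1],[0,0,0.15],[0,0,0.15],[0,0,0.15],[0,0,0.15],[0,0,0.15]], translation=[[0,0,0],[0,0,-0.012],[0,0,-0.028],[0,0,-0.035],[-0.001,-0.02,-0.035],[-0.002,-0.05,-0.035],[-0.004,-0.07,-0.035],[-0.004,-0.0765,-0.035],[-0.004,-0.0765,-0.035],[-0.004,-0.0765,-0.035],[-0.004,-0.0765,-0.035]], grip=[1,1,1,1,1,1,1,1,1,1,1])

```text
clock: 16.15
tool_pos: [0.4838, 0.0019, 0.1382]
eef_rot: [-0.001, 1.0, 0.0, -0.0]
contact_force: [-0.5, -0.4, -1.0]
opening: 0.182
finger_force: 35.0
```

```bash
python3 - <<'E'
from h import *
s,p,im=look('c3.png');maskfit([.482,.002])
E
```

```text
t 16.15 tcp [0.4838 0.0019 0.1382] rot [[-1.0, -0.002, -0.0], [-0.002, 1.0, 0.001], [0.0, 0.001, -1.0]] F [-0.46 -0.42 -1.04] op 0.18188444971256118
```

View pics/c3.png

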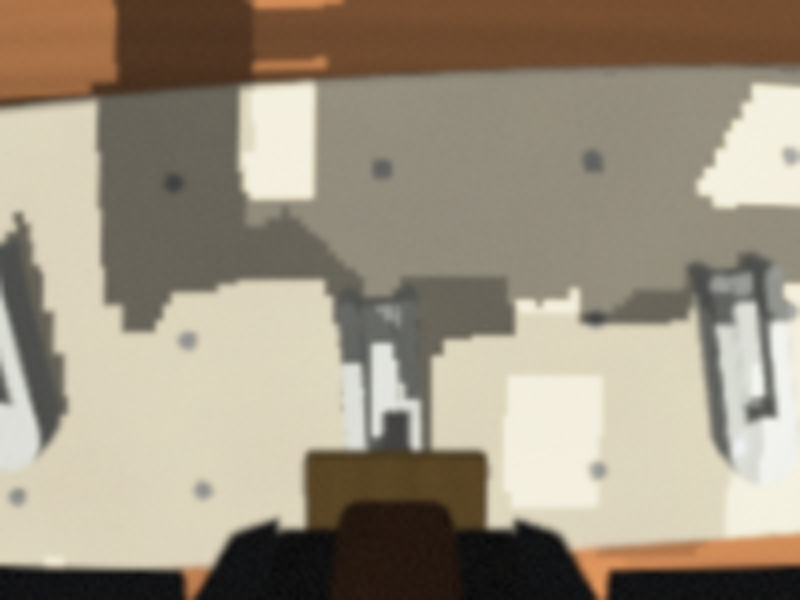

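Crop: clip 3's outer edges run 338/417 at row 300 and 344/424 at row 430. The blade is at column 396.

```bash
python3 - <<'E'
from h import *
a=rel((377.5,292)); b=rel((384,430)); print(np.arctan2(*(b-a)[1::-1]));rel((396,412),z=.0534); st()
print(pix('wrist',[.479,.0,.03]))
d=np.load('last.npy',allow_pickle=True).item()
clipfit((738,262),(764,487),f=4,off=(160,90),p=d['p'])
clipfit((-10,225),(10,470),f=4,off=(160,90),p=d['p'])
E
```

```text
W [ 0.4603 -0.0011  0.03  ] tool offset [ 0.0235 -0.0031  0.1082]
W [4.894e-01 2.000e-04 3.000e-02] tool offset [-0.0056 -0.0018  0.1082]
0.04390885085193159
W [0.4786 0.0026 0.0534] tool offset [0.0052 0.0006 0.0848]
t 16.25 tcp [0.4838 0.0016 0.1382] rot [[-1.0, -0.001, 0.0], [-0.001, 1.0, 0.0], [-0.0, 0.0, -1.0]] F [-0.54 -0.71 -1.56] op 0.1827049994621827
[256.25581112 185.31744402]
len 0.0503 yaw 0.197 origin [0.472  0.0768] [0.4762 0.0777]
len 0.0535 yaw 0.003 origin [ 0.4644 -0.0814] [ 0.4719 -0.0814]
```

Call:
jog_arm(turn=[[0,0,-0.02],[0,0,-0.035],[0,0,-0.035],[0,0,-0.035],[0,0,-0.035],[0,0,-0.035],[0,0,-0.035],[0,0,-0.035],[0,0,-0.035],[0,0,-0.035],[0,0,-0.035]], translation=[[0.004,-0.002,0],[0.008,-0.0027,0.004],[0.008,-0.0027,0.01],[0.008,-0.0027,0.016],[0.008,-0.0027,0.021],[0.008,-0.0027,0.025],[0.008,-0.0027,0.028],[0.008,-0.0027,0.031],[0.008,-0.0027,0.0335],[0.008,-0.0027,0.0345],[0.008,-0.0027,0.0345]], grip=[1,1,1,1,1,1,1,1,1,1,1])

```text
clock: 17.62
tool_pos: [0.476, -0.0018, 0.1053]
eef_rot: [-0.018, 1.0, -0.0, 0.001]
contact_force: [-2.3, 0.8, 17.8]
opening: 0.179
finger_force: 35.0
```

Clip 3 bound too (18 N at 0.1053), so it is faulty. Next is clip 4.

```bash
python3 - <<'E'
from h import *
p={'fx': 297.3186396354542, 'fy': 297.3186396354542, 'cx': 258.5670888592805, 'cy': 187.50197999508157, 'eye': np.array([0.35154863, 0.00107805, 0.40735304]), 'orientation': np.array([-0.09432362, -0.09465826,  0.70076414,  0.70076565])}
for o,c in [((301,284),(312,341)),((236,296),(236,348)),((401,293),(404,351))]:
    clipfit(o,c,f=800/512,off=(0,0),p=p)
st();go([0.474,-0.084,0.138],0.12)
E
```

```text
len 0.0523 yaw 0.127 origin [ 0.4661 -0.0841] [ 0.4723 -0.0833]
len 0.0499 yaw -0.115 origin [ 0.4768 -0.1492] [ 0.4807 -0.1497]
len 0.0528 yaw 0.048 origin [ 4.742e-01 -4.000e-04] [ 0.481 -0.   ]
t 17.625 tcp [ 0.476  -0.0018  0.1053] rot [[-0.999, -0.035, 0.002], [-0.035, 0.999, -0.0], [-0.002, -0.0, -1.0]] F [-2.32  0.84 17.82] op 0.1794489117020319
turn [-0.0005, 0.0015, -0.0847] trans [0.0049, -0.0821, -0.0327]
```

Call:
jog_arm(turn=[[0,0,0],[0,0,0],[0,0,0],[0,0,0],[0,0,0],[0,0,-0.03],[0,0,-0.06],[0,0,-0.09],[0,0,-0.09],[0,0,-0.09],[0,0,-0.09],[0,0,-0.09]], translation=[[0,0,0],[0,0,0],[0,0,-0.012],[0,0,-0.028],[0,0,-0.034],[0.001,-0.02,-0.034],[0.003,-0.05,-0.034],[0.005,-0.074,-0.034],[0.005,-0.082,-0.034],[0.005,-0.082,-0.034],[0.005,-0.082,-0.034],[0.005,-0.082,-0.034]], grip=[1,1,1,1,1,1,1,1,1,1,1,1])

```text
clock: 19.12
tool_pos: [0.474, -0.0827, 0.1377]
eef_rot: [-0.063, 0.998, 0.0, 0.0]
contact_force: [0.5, -0.1, -1.3]
opening: 0.181
finger_force: 35.0
```

```bash
python3 - <<'E'
from h import *
s,p,im=look('c4.png')
E
```

```text
t 19.125 tcp [ 0.474  -0.0827  0.1377] rot [[-0.992, -0.127, 0.0], [-0.127, 0.992, 0.001], [-0.0, 0.001, -1.0]] F [ 0.5  -0.08 -1.35] op 0.18059507034823513
```

View pics/c4.png

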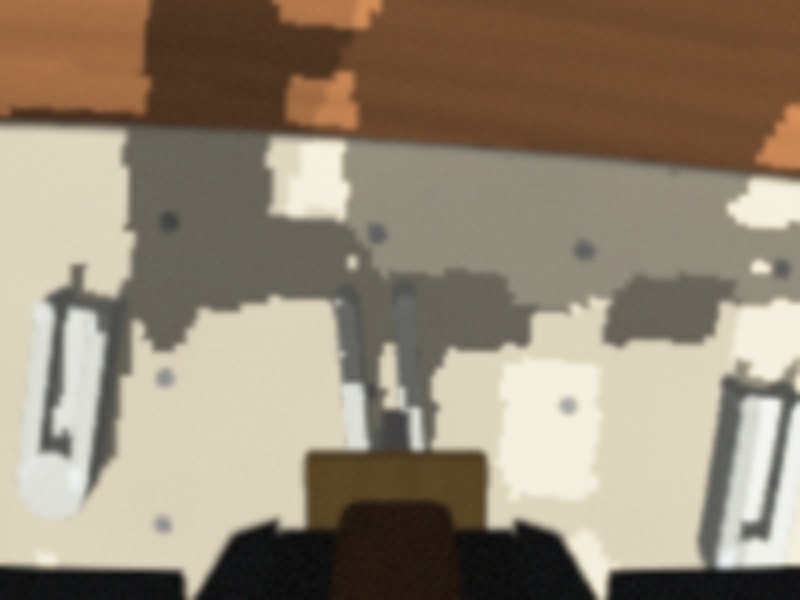

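Crop: clip 4's leaves are centred 347/405 at row 291 and 358/416 at row 430. The blade is at column 396. Clip 5 runs from open end (70,298) to closed tip (50,518).

```bash
python3 - <<'E'
from h import *
a=rel((376,286)); b=rel((387,430)); print(np.arctan2(*(b-a)[1::-1]));rel((396,412),z=.053); st()
d=np.load('last.npy',allow_pickle=True).item()
clipfit((70,298),(50,518),f=4,off=(160,90),p=d['p'])
E
```

```text
W [ 0.4499 -0.0891  0.03  ] tool offset [ 0.0247 -0.0034  0.1077]
W [ 0.4796 -0.0832  0.03  ] tool offset [-0.0055 -0.0012  0.1077]
0.19734912933066862
W [ 0.4688 -0.0827  0.053 ] tool offset [0.0051 0.0006 0.0847]
t 19.175 tcp [ 0.4739 -0.0829  0.1377] rot [[-0.992, -0.126, 0.0], [-0.126, 0.992, 0.0], [-0.0, 0.0, -1.0]] F [-0.33 -0.52 -0.96] op 0.1782894422792064
len 0.0494 yaw -0.044 origin [ 0.4787 -0.1525] [ 0.4822 -0.1526]
```

Call:
jog_arm(turn=[[0,0,-0.03],[0,0,-0.065],[0,0,-0.065],[0,0,-0.065],[0,0,-0.065],[0,0,-0.065],[0,0,-0.065],[0,0,-0.065],[0,0,-0.065],[0,0,-0.065],[0,0,-0.065]], translation=[[0.004,-0.001,0],[0.009,-0.0026,0.004],[0.009,-0.0026,0.01],[0.009,-0.0026,0.016],[0.009,-0.0026,0.021],[0.009,-0.0026,0.025],[0.009,-0.0026,0.028],[0.009,-0.0026,0.031],[0.009,-0.0026,0.0335],[0.009,-0.0026,0.0345],[0.009,-0.0026,0.0345]], grip=[1,1,1,1,1,1,1,1,1,1,1])

```text
clock: 20.55
tool_pos: [0.4652, -0.0876, 0.1032]
eef_rot: [-0.095, 0.995, 0.0, -0.0]
contact_force: [0.9, 0.1, -0.8]
opening: 0.177
finger_force: 35.0
```

Free here, so further down.

Call:
jog_arm(turn=[[0,0,0],[0,0,0],[0,0,0],[0,0,0],[0,0,0],[0,0,0]], translation=[[0,0,0.002],[0,0,0.004],[0,0,0.006],[0,0,0.0075],[0,0,0.0075],[0,0,0.0075]], grip=[1,1,1,1,1,1])

```text
clock: 21.3
tool_pos: [0.4652, -0.0876, 0.0965]
eef_rot: [-0.095, 0.995, -0.0, 0.0]
contact_force: [-1.2, 0.1, 9.5]
opening: 0.179
finger_force: 35.0
```

```bash
python3 - <<'E'
from h import *
st();go([0.479,-0.152,0.138],-0.04)
E
```

```text
t 21.3 tcp [ 0.4652 -0.0876  0.0965] rot [[-0.982, -0.189, 0.001], [-0.189, 0.982, -0.0], [-0.001, -0.0, -1.0]] F [-1.24  0.08  9.5 ] op 0.17915398387580328
turn [-0.0004, 0.0006, 0.2304] trans [-0.0014, -0.0659, -0.0415]
```

Clip 4 is sound (home at 0.0965, 9.5 N). Next is clip 5.

Call:
jog_arm(turn=[[0,0,0],[0,0,0],[0,0,0],[0,0,0],[0,0,0.07],[0,0,0.14],[0,0,0.21],[0,0,0.23],[0,0,0.23],[0,0,0.23],[0,0,0.23]], translation=[[0,0,0],[0,0,-0.015],[0,0,-0.033],[0,0,-0.042],[0,-0.02,-0.042],[-0.001,-0.045,-0.042],[-0.0015,-0.06,-0.042],[-0.0015,-0.066,-0.042],[-0.0015,-0.066,-0.042],[-0.0015,-0.066,-0.042],[-0.0015,-0.066,-0.042]], grip=[1,1,1,1,1,1,1,1,1,1,1])

```text
clock: 22.68
tool_pos: [0.4791, -0.1513, 0.1377]
eef_rot: [0.019, 1.0, 0.0, -0.0]
contact_force: [0.1, 0.2, -0.3]
opening: 0.18
finger_force: 35.0
```

```bash
python3 - <<'E'
from h import *
s,p,im=look('c5.png')
E
```

```text
t 22.675 tcp [ 0.4791 -0.1513  0.1377] rot [[-0.999, 0.038, -0.0], [0.038, 0.999, 0.001], [0.0, 0.001, -1.0]] F [ 0.06  0.15 -0.26] op 0.18040969364871104
```

View pics/c5.png

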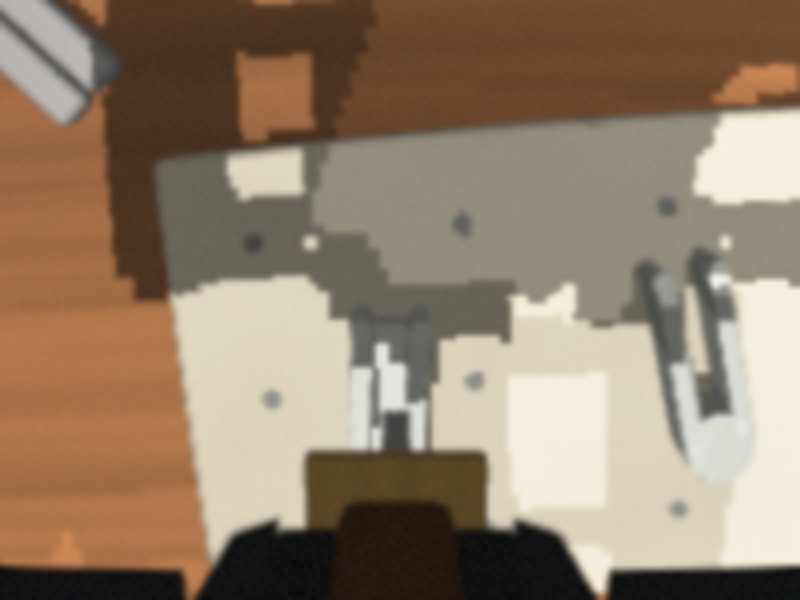

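Crop: clip 5's outer edges are at 352/431, so its centre is about column 391. It is parallel to the tool and its open end is at row 312. Blade at 396.

```bash
python3 - <<'E'
from h import *
a=rel((391,310)); b=rel((390.5,430)); print(np.arctan2(*(b-a)[1::-1]));rel((396,412),z=.053); st()
E
```

```text
W [ 0.4592 -0.1508  0.03  ] tool offset [ 0.0199 -0.0003  0.1077]
W [ 0.4845 -0.1519  0.03  ] tool offset [-0.0055 -0.0005  0.1077]
-0.044041825704864486
W [ 0.4739 -0.1504  0.053 ] tool offset [0.0052 0.0006 0.0847]
t 22.725 tcp [ 0.4791 -0.1515  0.1377] rot [[-0.999, 0.039, -0.0], [0.039, 0.999, 0.0], [0.0, 0.0, -1.0]] F [-0.51  0.22 -1.63] op 0.1781249543097548
```

Call:
jog_arm(turn=[[0,0,0],[0,0,0],[0,0,0],[0,0,0],[0,0,0],[0,0,0],[0,0,0],[0,0,0],[0,0,0],[0,0,0],[0,0,0]], translation=[[0.002,-0.0007,0],[0.0045,-0.0007,0.004],[0.0045,-0.0007,0.01],[0.0045,-0.0007,0.016],[0.0045,-0.0007,0.021],[0.0045,-0.0007,0.025],[0.0045,-0.0007,0.028],[0.0045,-0.0007,0.031],[0.0045,-0.0007,0.0335],[0.0045,-0.0007,0.0345],[0.0045,-0.0007,0.0345]], grip=[1,1,1,1,1,1,1,1,1,1,1])

```text
clock: 24.1
tool_pos: [0.4748, -0.1527, 0.1052]
eef_rot: [0.02, 1.0, -0.001, 0.001]
contact_force: [-4.2, 2.3, 21.7]
opening: 0.179
finger_force: 35.0
```

Clip 5 bound, so it is faulty. Clips 1 and 4 go to the tin; 2, 3 and 5 go to the tray. Now return the feeler.

```bash
python3 - <<'E'
from h import *
st();go([0.4753,-0.329,0.17],0.057)
E
```

```text
t 24.1 tcp [ 0.4748 -0.1527  0.1052] rot [[-0.999, 0.04, 0.002], [0.04, 0.999, -0.001], [-0.002, -0.001, -1.0]] F [-4.15  2.32 21.73] op 0.17938105523000913
turn [-0.0011, 0.0015, -0.0966] trans [-0.0076, -0.1762, -0.0646]
```

Call:
jog_arm(turn=[[0,0,0],[0,0,0],[0,0,0],[0,0,0],[0,0,0],[0,0,0],[0,0,-0.05],[0,0,-0.097],[0,0,-0.097],[0,0,-0.097],[0,0,-0.097],[0,0,-0.097],[0,0,-0.097],[0,0,-0.097]], translation=[[0,0,0],[0,0,0],[0,0,-0.015],[0,0,-0.04],[0,0,-0.06],[0,-0.02,-0.067],[-0.002,-0.055,-0.067],[-0.004,-0.1,-0.067],[-0.006,-0.14,-0.067],[-0.0075,-0.165,-0.067],[-0.0075,-0.176,-0.067],[-0.0075,-0.176,-0.067],[-0.0075,-0.176,-0.067],[-0.0075,-0.176,-0.067]], grip=[1,1,1,1,1,1,1,1,1,1,1,1,1,1])

```text
clock: 25.85
tool_pos: [0.4754, -0.3274, 0.1703]
eef_rot: [-0.03, 1.0, 0.0, -0.0]
contact_force: [0.0, -0.7, -0.2]
opening: 0.176
finger_force: 35.0
```

```bash
python3 - <<'E'
from h import *
s,p,im=look('b1.png');st();go([0.4753,-0.329,0.086],0.057)
print([(round(d['p'],2),np.round(d['position'],4).tolist()) for d in models.place_of('wrist','block_slot')],[(round(d['p'],2),np.round(d['position'],4).tolist()) for d in models.place_of('wrist','blade_tip')])
E
```

```text
t 25.85 tcp [ 0.4754 -0.3274  0.1703] rot [[-0.998, -0.059, -0.0], [-0.059, 0.998, 0.001], [-0.0, 0.001, -1.0]] F [ 0.   -0.68 -0.19] op 0.175831121721707
t 25.9 tcp [ 0.4754 -0.3277  0.1703] rot [[-0.998, -0.059, -0.0], [-0.059, 0.998, 0.0], [-0.0, 0.0, -1.0]] F [-1.14  1.39 -0.15] op 0.17785931029364105
turn [0.0005, 0.0, 0.0021] trans [0.0002, -0.0014, 0.0843]
[(0.66, [0.4755, -0.3296, 0.0488])] [(0.55, [0.4743, -0.3294, 0.0838])]
```

View pics/b1.png

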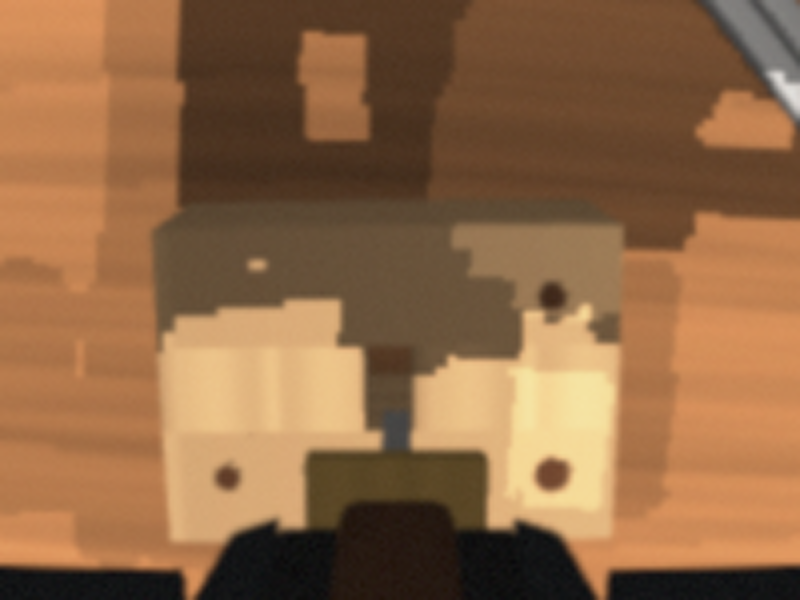

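Crop: the slot spans columns 366-413 and rows 346-428, with the blade at 396. That agrees with a -1.4 mm shift.

```bash
python3 - <<'E'
from h import *
rel((389.5,387),z=.05);rel((396,410),z=.0855)
E
```

```text
W [ 0.4752 -0.3281  0.05  ] tool offset [ 0.0003 -0.0007  0.1203]
W [ 0.4699 -0.327   0.0855] tool offset [0.0055 0.0006 0.0848]
```

Call:
jog_arm(turn=[[0,0,0],[0,0,0],[0,0,0],[0,0,0],[0,0,0],[0,0,0],[0,0,0],[0,0,0],[0,0,0]], translation=[[0,-0.001,0.005],[0,-0.0015,0.015],[0,-0.0015,0.026],[0,-0.0015,0.035],[0,-0.0015,0.045],[0,-0.0015,0.055],[0,-0.0015,0.062],[0,-0.0015,0.07],[0,-0.0015,0.07]], grip=[1,1,1,1,1,1,1,1,1])

```text
clock: 27.12
tool_pos: [0.4749, -0.3301, 0.0996]
eef_rot: [-0.029, 1.0, 0.0, -0.0]
contact_force: [0.8, -0.9, -0.8]
opening: 0.18
finger_force: 35.0
```

Call:
jog_arm(turn=[[0,0,0],[0,0,0],[0,0,0],[0,0,0],[0,0,0],[0,0,0],[0,0,0],[0,0,0],[0,0,0]], translation=[[0,0.001,0.006],[0,0.001,0.011],[0,0.001,0.0147],[0,0.001,0.0147],[0,0.001,0.0147],[0,0.001,0.0147],[0,0.001,0.0147],[0,0.001,0.0147],[0,0.001,0.0147]], grip=[1,1,1,1,0.7,0.5,0.5,0.5,0.5])

```text
clock: 28.25
tool_pos: [0.4751, -0.3294, 0.0855]
eef_rot: [-0.029, 1.0, 0.0, 0.0]
contact_force: [0.3, 0.1, -0.0]
opening: 0.501
finger_force: 0.0
```

```bash
python3 - <<'E'
from h import *
go([0.482,-0.152,0.18],-0.04)
E
```

```text
turn [0.0, 0.0001, 0.0972] trans [-0.017, 0.1767, -0.0945]
```

Call:
jog_arm(turn=[[0,0,0],[0,0,0],[0,0,0],[0,0,0],[0,0,0.03],[0,0,0.06],[0,0,0.097],[0,0,0.097],[0,0,0.097],[0,0,0.097],[0,0,0.097],[0,0,0.097]], translation=[[0,0,-0.01],[0,0,-0.035],[0,0,-0.065],[0,0,-0.09],[-0.005,0.03,-0.095],[-0.01,0.07,-0.095],[-0.012,0.11,-0.095],[-0.015,0.145,-0.095],[-0.017,0.168,-0.095],[-0.017,0.177,-0.095],[-0.017,0.177,-0.095],[-0.017,0.177,-0.095]], grip=[0.5,0.5,0.5,0.5,0.5,0.5,0.5,0.5,0.5,0.5,0.5,0.5])

```text
clock: 29.75
tool_pos: [0.4819, -0.1531, 0.1806]
eef_rot: [0.021, 1.0, -0.0, 0.0]
contact_force: [-0.7, -0.3, 0.5]
opening: 0.503
finger_force: 0.0
```

```bash
python3 - <<'E'
from h import *
a=snap('top','top1.png');st()
P=lambda c,n:print(n,c,[(round(d['p'],2),np.round(d['position'],3).tolist()) for d in models.place_of(c,n)][:7])
for n in ['tin','tray','feeler']:P('top',n)
look('w5.png');P('wrist','clip_a');maskfit([.48,-.152]);maskfit([.47,-.086]);maskfit([.48,0])
E
```

```text
t 29.8 tcp [ 0.4819 -0.1531  0.1805] rot [[-0.999, 0.042, 0.0], [0.042, 0.999, -0.001], [-0.0, -0.001, -1.0]] F [0.01 0.59 0.76] op 0.49812290134387205
tin top [(0.73, [0.673, 0.133, 0.001])]
tray top [(0.91, [0.505, 0.368, 0.005])]
feeler top [(0.56, [0.672, 0.13, 0.0])]
t 29.95 tcp [ 0.4819 -0.1525  0.1804] rot [[-0.999, 0.041, -0.0], [0.041, 0.999, -0.0], [0.0, -0.0, -1.0]] F [ 0.26 -0.19 -1.06] op 0.4975661712699126
clip_a wrist [(0.88, [0.471, -0.083, 0.012]), (0.88, [0.34, 0.004, 0.001]), (0.85, [0.454, 0.157, 0.01]), (0.75, [0.485, 0.001, 0.009]), (0.58, [0.471, 0.074, 0.014]), (0.56, [0.482, -0.153, 0.012])]
p 0.66 n 824 rect [ 483.4 -152.7   17.2   50.2   85.2] mean [ 0.4828 -0.1531] yaw -0.084 tooloff [-0.001  -0.0005  0.1504] t [-0.0245  0.0257] n [-0.0082  0.0089] open end [ 0.4584 -0.151 ]
p 0.64 n 710 rect [474.4 -86.5  49.8  18.5  12.7] mean [ 0.4759 -0.0861] yaw 0.256 tooloff [0.0087 0.0661 0.1504] t [-0.0266  0.0235] n [-0.0096  0.0092] open end [ 0.4501 -0.0928]
p 0.84 n 897 rect [484.6  -4.7  51.   25.1   3.2] mean [ 0.4827 -0.0048] yaw 0.142 tooloff [0.0052 0.1476 0.1504] t [-0.0243  0.0277] n [-0.0123  0.014 ] open end [ 0.4587 -0.0083]
```

Call:
jog_arm(turn=[[0,0,0.02],[0,0,0.02],[0,0,0.02],[0,0,0.02],[0,0,0.02],[0,0,0.02],[0,0,0.02],[0,0,0.02],[0,0,0.02],[0,0,0.02],[0,0,0.02],[0,0,0.02],[0,0,0.02]], translation=[[0,0,0.02],[0,0,0.05],[0,0,0.085],[0,0,0.115],[0,0,0.135],[0,0,0.1475],[0,0,0.1475],[0,0,0.1475],[0,0,0.1475],[0,0,0.1475],[0,0,0.1475],[0,0,0.1475],[0,0,0.1475]], grip=[0.5,0.5,0.5,0.5,0.5,0.5,0.7,1,1,1,1,1,1], force=25)

```text
clock: 31.82
tool_pos: [0.4823, -0.1518, 0.0334]
eef_rot: [0.03, 1.0, -0.0, 0.0]
contact_force: [-0.2, -0.4, 5.0]
opening: 0.18
finger_force: 25.0
```

```bash
python3 - <<'E'
from h import *
# tray yaw from top mask
for n in ['tray','tin']:
    m=[k for k in models.masks_of('top',n)][0]['pixels'];ys,xs=np.nonzero(m)
    P=np.array([at('top',(x,y),.018) for x,y in zip(xs,ys)])[:,:2]
    print(n,np.round(cv2.minAreaRect((P*1e3).astype(np.float32)),1) if 0 else cv2.minAreaRect((P*1e3).astype(np.float32)))
st();go([0.505+.033,0.367-.038,0.15],0.03)
E
```

```text
Traceback (most recent call last):
  File "h.py", line 17, in at
    e,d=ray(n,uv,p); return e+d*(z-e[2])/d[2]
        ~~~^^^^^^^^
  File "h.py", line 9, in ray
    p=p or cams.camera_params(n)
           ~~~~~~~~~~~~~~~~~~^^^
ValueError: time passes only in moves, steps and waits
```

```bash
python3 - <<'E'
from h import *
p=cams.camera_params('top')
for n in ['tray','tin']:
    m=models.masks_of('top',n)[0]['pixels'];ys,xs=np.nonzero(m)
    P=np.array([at('top',(x,y),.018,p) for x,y in zip(xs,ys)])[:,:2]
    print(n,cv2.minAreaRect((P*1e3).astype(np.float32)))
st();go([0.505+.033,0.367-.038,0.13],0.03)
E
```

```text
tray ((504.2555236816406, 367.4379577636719), (149.01742553710938, 172.69573974609375), 2.799124240875244)
tin ((674.3995971679688, 132.00955200195312), (170.5318145751953, 168.2888946533203), 45.480438232421875)
t 31.975 tcp [ 0.4823 -0.1518  0.0334] rot [[-0.998, 0.06, 0.001], [0.06, 0.998, -0.0], [-0.001, -0.0, -1.0]] F [ 0.68 -0.81  5.19] op 0.1796140833910922
turn [-0.0002, 0.0008, -0.0898] trans [-0.0269, 0.4832, -0.0967]
```

Call:
jog_arm(turn=[[0,0,0],[0,0,0],[0,0,0],[0,0,0],[0,0,-0.03],[0,0,-0.06],[0,0,-0.09],[0,0,-0.11],[0,0,-0.11],[0,0,-0.11],[0,0,-0.11],[0,0,-0.11],[0,0,-0.11],[0,0,-0.11],[0,0,-0.11],[0,0,-0.11],[0,0,-0.11],[0,0,-0.11],[0,0,-0.11],[0,0,-0.11]], translation=[[0,0,-0.015],[0,0,-0.04],[0,0,-0.07],[0,0.03,-0.08],[-0.004,0.08,-0.08],[-0.008,0.135,-0.08],[-0.012,0.19,-0.08],[-0.016,0.245,-0.08],[-0.02,0.3,-0.08],[-0.024,0.355,-0.08],[-0.026,0.405,-0.08],[-0.028,0.445,-0.08],[-0.028,0.475,-0.07],[-0.028,0.485,-0.05],[-0.028,0.485,-0.025],[-0.028,0.485,-0.005],[-0.028,0.485,0.005],[-0.028,0.485,0.005],[-0.028,0.485,0.005],[-0.028,0.485,0.005]], grip=[1,1,1,1,1,1,1,1,1,1,1,1,1,1,1,1,1,1,0.8,0.6])

```text
clock: 34.48
tool_pos: [0.5395, 0.3312, 0.029]
eef_rot: [-0.025, 1.0, 0.001, 0.001]
contact_force: [0.2, -0.3, 0.2]
opening: 0.29
finger_force: 0.0
```

```bash
python3 - <<'E'
from h import *
go([0.476,0.0785,0.12],0.16)
E
```

```text
turn [0.0009, 0.0015, -0.1099] trans [0.0759, -0.2491, -0.0914]
```

Call:
jog_arm(turn=[[0,0,0],[0,0,0],[0,0,0],[0,0,0],[0,0,0],[0,0,0],[0,0,-0.03],[0,0,-0.07],[0,0,-0.11],[0,0,-0.11],[0,0,-0.11],[0,0,-0.11],[0,0,-0.11],[0,0,-0.11]], translation=[[0,0,0],[0,0,0],[0,0,-0.015],[0,0,-0.045],[0,0,-0.08],[0.015,-0.03,-0.092],[0.03,-0.08,-0.092],[0.045,-0.13,-0.092],[0.06,-0.18,-0.092],[0.07,-0.22,-0.092],[0.076,-0.245,-0.092],[0.076,-0.25,-0.092],[0.076,-0.25,-0.092],[0.076,-0.25,-0.092]], grip=[0.6,0.6,0.6,0.5,0.5,0.5,0.5,0.5,0.5,0.5,0.5,0.5,0.5,0.5])

```text
clock: 36.22
tool_pos: [0.4762, 0.0791, 0.1202]
eef_rot: [-0.081, 0.997, 0.001, 0.001]
contact_force: [0.1, 0.6, -1.4]
opening: 0.496
finger_force: 0.0
```

```bash
python3 - <<'E'
from h import *
look('w6.png');d=np.load('last.npy',allow_pickle=True).item()
print([(round(d['p'],2),np.round(d['position'],3).tolist()) for d in models.place_of('wrist','clip_a')][:7])
maskfit([.476,.0785]);maskfit([.48,0])
print([(round(d['p'],2),np.round(d['position'],3).tolist()) for d in models.place_of('wrist','tray')][:7])
E
```

```text
t 36.225 tcp [0.4762 0.0791 0.1202] rot [[-0.987, -0.162, 0.001], [-0.162, 0.987, 0.002], [-0.001, 0.001, -1.0]] F [ 0.14  0.59 -1.43] op 0.4962849140469408
[(0.89, [0.338, 0.002, -0.004]), (0.78, [0.452, 0.156, 0.009]), (0.74, [0.474, -0.084, 0.011]), (0.72, [0.484, 0.0, 0.014]), (0.61, [0.469, 0.077, 0.017])]
p 0.77 n 1163 rect [477.3  78.5  49.3  15.4   9.7] mean [0.4757 0.0783] yaw 0.183 tooloff [ 0.0007 -0.0009  0.0902] t [-0.0232  0.0262] n [-0.0078  0.0078] open end [0.4529 0.074 ]
p 0.72 n 1340 rect [483.7   1.8  50.8  20.8   2.4] mean [0.4822 0.0019] yaw 0.002 tooloff [ 0.0067 -0.0773  0.0901] t [-0.0238  0.0271] n [-0.011   0.0107] open end [0.4583 0.0018]
[]
```

Call:
jog_arm(turn=[[0,0,0],[0,0,0],[0,0,0],[0,0,0],[0,0,0],[0,0,0],[0,0,0],[0,0,0],[0,0,0],[0,0,0],[0,0,0]], translation=[[0,0,0.02],[0,0,0.045],[0,0,0.07],[0,0,0.082],[0,0,0.0865],[0,0,0.0865],[0,0,0.0865],[0,0,0.0865],[0,0,0.0865],[0,0,0.0865],[0,0,0.0865]], grip=[0.5,0.5,0.5,0.5,0.5,0.7,1,1,1,1,1])

```text
clock: 37.85
tool_pos: [0.4759, 0.0774, 0.034]
eef_rot: [-0.08, 0.997, 0.0, 0.001]
contact_force: [0.1, 0.4, 6.9]
opening: 0.179
finger_force: 25.0
```

```bash
python3 - <<'E'
from h import *
st();c=np.array([.5045,.3675]);M=np.array([[1,-.049],[.049,1]])
t=c+M@[.033,.038];print(t);go([*t,.11],.05)
E
```

```text
t 37.85 tcp [0.4759 0.0774 0.034 ] rot [[-0.987, -0.16, 0.001], [-0.16, 0.987, 0.0], [-0.001, 0.0, -1.0]] F [0.06 0.38 6.89] op 0.17858446782724824
[0.535638 0.407117]
turn [0.0003, 0.0012, 0.1102] trans [-0.1116, 0.3159, -0.0758]
```

Call:
jog_arm(turn=[[0,0,0],[0,0,0],[0,0,0],[0,0,0.03],[0,0,0.06],[0,0,0.09],[0,0,0.11],[0,0,0.11],[0,0,0.11],[0,0,0.11],[0,0,0.11],[0,0,0.11],[0,0,0.11],[0,0,0.11],[0,0,0.11],[0,0,0.11],[0,0,0.11],[0,0,0.11],[0,0,0.11]], translation=[[0,0,-0.015],[0,0,-0.04],[0,0,-0.07],[-0.01,0.03,-0.08],[-0.03,0.08,-0.08],[-0.048,0.135,-0.08],[-0.068,0.19,-0.08],[-0.085,0.24,-0.08],[-0.1,0.285,-0.08],[-0.11,0.31,-0.075],[-0.1115,0.316,-0.06],[-0.1115,0.316,-0.035],[-0.1115,0.316,-0.012],[-0.1115,0.316,0.0],[-0.1115,0.316,0.005],[-0.1115,0.316,0.005],[-0.1115,0.316,0.005],[-0.1115,0.316,0.005],[-0.1115,0.316,0.005]], grip=[1,1,1,1,1,1,1,1,1,1,1,1,1,1,1,1,0.8,0.6,0.6])

```text
clock: 40.22
tool_pos: [0.5355, 0.4073, 0.0291]
eef_rot: [-0.025, 1.0, 0.0, 0.0]
contact_force: [-0.5, -0.1, 0.7]
opening: 0.391
finger_force: 0.0
```

```bash
python3 - <<'E'
from h import *
st();go([.4835,0.0005,.12],.04)
E
```

```text
t 40.225 tcp [0.5355 0.4073 0.0291] rot [[-0.999, -0.05, 0.001], [-0.05, 0.999, 0.001], [-0.001, 0.001, -1.0]] F [-0.47 -0.09  0.74] op 0.3910992079911125
turn [0.0006, 0.0007, 0.0102] trans [0.0723, -0.4036, -0.0912]
```

Call:
jog_arm(turn=[[0,0,0],[0,0,0],[0,0,0],[0,0,0],[0,0,0.01],[0,0,0.01],[0,0,0.01],[0,0,0.01],[0,0,0.01],[0,0,0.01],[0,0,0.01],[0,0,0.01],[0,0,0.01],[0,0,0.01],[0,0,0.01]], translation=[[0,0,-0.015],[0,0,-0.045],[0,0,-0.08],[0.01,-0.03,-0.09],[0.02,-0.08,-0.09],[0.03,-0.135,-0.09],[0.04,-0.19,-0.09],[0.05,-0.245,-0.09],[0.06,-0.3,-0.09],[0.068,-0.35,-0.09],[0.072,-0.385,-0.09],[0.072,-0.4,-0.09],[0.072,-0.404,-0.09],[0.072,-0.404,-0.09],[0.072,-0.404,-0.09]], grip=[0.6,0.6,0.5,0.5,0.5,0.5,0.5,0.5,0.5,0.5,0.5,0.5,0.5,0.5,0.5])

```text
clock: 42.1
tool_pos: [0.4839, 0.0017, 0.1185]
eef_rot: [-0.021, 1.0, 0.001, 0.0]
contact_force: [-0.4, -0.4, 0.3]
opening: 0.496
finger_force: 0.0
```

```bash
python3 - <<'E'
from h import *
look('w7.png')
print([(round(d['p'],2),np.round(d['position'],3).tolist()) for d in models.place_of('wrist','clip_a')][:7])
maskfit([.48,0]);maskfit([.474,-.085]);maskfit([.456,.157]);st()
E
```

```text
t 42.1 tcp [0.4839 0.0017 0.1185] rot [[-0.999, -0.043, 0.0], [-0.043, 0.999, 0.001], [-0.0, 0.001, -1.0]] F [-0.4  -0.43  0.3 ] op 0.49587946628700674
[(0.98, [0.34, 0.002, 0.002]), (0.89, [0.451, 0.157, 0.01]), (0.86, [0.473, -0.083, 0.011]), (0.82, [0.485, 0.002, 0.011])]
p 0.73 n 1279 rect [484.4  -0.6  50.7  16.5   1.1] mean [ 0.4837 -0.0005] yaw 0.029 tooloff [ 0.0003 -0.0023  0.0885] t [-0.0246  0.026 ] n [-0.0085  0.0082] open end [ 0.4591 -0.0013]
p 0.95 n 1450 rect [473.9 -82.2  49.4  22.6  12. ] mean [ 0.4723 -0.0826] yaw 0.162 tooloff [ 0.0152 -0.0839  0.0884] t [-0.023   0.0264] n [-0.012   0.0113] open end [ 0.4496 -0.0863]
p 0.67 n 1329 rect [453.6 153.7  51.   26.9   9.9] mean [0.4522 0.1535] yaw 0.242 tooloff [0.0252 0.1529 0.0887] t [-0.0241  0.0273] n [-0.0141  0.0148] open end [0.4288 0.1477]
t 42.35 tcp [0.4836 0.0005 0.1185] rot [[-0.999, -0.041, -0.0], [-0.041, 0.999, 0.0], [0.0, 0.0, -1.0]] F [-0.68  0.47  0.74] op 0.49676984438646793
```

Call:
jog_arm(turn=[[0,0,0],[0,0,0],[0,0,0],[0,0,0],[0,0,0],[0,0,0],[0,0,0],[0,0,0],[0,0,0],[0,0,0],[0,0,0]], translation=[[0,-0.001,0.02],[0,-0.001,0.045],[0,-0.001,0.07],[0,-0.001,0.08],[0,-0.001,0.0845],[0,-0.001,0.0845],[0,-0.001,0.0845],[0,-0.001,0.0845],[0,-0.001,0.0845],[0,-0.001,0.0845],[0,-0.001,0.0845]], grip=[0.5,0.5,0.5,0.5,0.5,0.7,1,1,1,1,1])

```text
clock: 43.72
tool_pos: [0.4839, -0.0011, 0.0345]
eef_rot: [-0.02, 1.0, 0.0, 0.0]
contact_force: [-0.4, 0.6, 6.6]
opening: 0.177
finger_force: 25.0
```

```bash
python3 - <<'E'
from h import *
st();c=np.array([.5045,.3675]);M=np.array([[1,-.049],[.049,1]])
t=c+M@[-.035,0];print(t);go([*t,.11],.05)
E
```

```text
t 43.725 tcp [ 0.4839 -0.0011  0.0345] rot [[-0.999, -0.04, 0.001], [-0.04, 0.999, 0.0], [-0.001, 0.0, -1.0]] F [-0.36  0.55  6.58] op 0.17661639317323352
[0.4695   0.365785]
turn [0.0, 0.001, -0.0099] trans [-0.0004, 0.3671, -0.0755]
```

Call:
jog_arm(turn=[[0,0,0],[0,0,0],[0,0,0],[0,0,-0.01],[0,0,-0.01],[0,0,-0.01],[0,0,-0.01],[0,0,-0.01],[0,0,-0.01],[0,0,-0.01],[0,0,-0.01],[0,0,-0.01],[0,0,-0.01],[0,0,-0.01],[0,0,-0.01],[0,0,-0.01],[0,0,-0.01],[0,0,-0.01],[0,0,-0.01],[0,0,-0.01]], translation=[[0,0,-0.015],[0,0,-0.04],[0,0,-0.07],[0,0.03,-0.08],[0,0.08,-0.08],[0,0.135,-0.08],[0,0.19,-0.08],[0,0.245,-0.08],[0,0.3,-0.08],[0,0.34,-0.08],[0,0.36,-0.075],[0,0.367,-0.06],[0,0.367,-0.035],[0,0.367,-0.012],[0,0.367,0.0],[0,0.367,0.0055],[0,0.367,0.0055],[0,0.367,0.0055],[0,0.367,0.0055],[0,0.367,0.0055]], grip=[1,1,1,1,1,1,1,1,1,1,1,1,1,1,1,1,1,0.8,0.6,0.6])

```text
clock: 46.22
tool_pos: [0.4691, 0.3659, 0.029]
eef_rot: [-0.025, 1.0, 0.0, 0.0]
contact_force: [-0.3, -0.2, 0.4]
opening: 0.391
finger_force: 0.0
```

```bash
python3 - <<'E'
from h import *
st();go([.452,0.158,.12],.15)
E
```

```text
t 46.225 tcp [0.4691 0.3659 0.029 ] rot [[-0.999, -0.05, 0.001], [-0.05, 0.999, 0.001], [-0.001, 0.001, -1.0]] F [-0.27 -0.22  0.4 ] op 0.3907652143609341
turn [0.0006, 0.0008, -0.0997] trans [0.0275, -0.2067, -0.0911]
```

Call:
jog_arm(turn=[[0,0,0],[0,0,0],[0,0,0],[0,0,-0.03],[0,0,-0.06],[0,0,-0.1],[0,0,-0.1],[0,0,-0.1],[0,0,-0.1],[0,0,-0.1],[0,0,-0.1]], translation=[[0,0,-0.015],[0,0,-0.045],[0,0,-0.08],[0.005,-0.03,-0.091],[0.012,-0.08,-0.091],[0.018,-0.13,-0.091],[0.024,-0.175,-0.091],[0.028,-0.2,-0.091],[0.028,-0.207,-0.091],[0.028,-0.207,-0.091],[0.028,-0.207,-0.091]], grip=[0.6,0.6,0.5,0.5,0.5,0.5,0.5,0.5,0.5,0.5,0.5])

```text
clock: 47.6
tool_pos: [0.4517, 0.1594, 0.1197]
eef_rot: [-0.076, 0.997, 0.001, 0.001]
contact_force: [-1.1, 0.8, -0.7]
opening: 0.501
finger_force: 0.0
```

```bash
python3 - <<'E'
from h import *
look('w8.png')
print([(round(d['p'],2),np.round(d['position'],3).tolist()) for d in models.place_of('wrist','clip_a')][:7])
maskfit([.452,.157]);st()
E
```

```text
t 47.6 tcp [0.4517 0.1594 0.1197] rot [[-0.988, -0.152, 0.001], [-0.152, 0.988, 0.002], [-0.001, 0.002, -1.0]] F [-1.09  0.84 -0.72] op 0.500510439426216
[(0.74, [0.341, 0.003, -0.001]), (0.72, [0.474, -0.082, 0.01]), (0.68, [0.453, 0.154, 0.01]), (0.65, [0.531, 0.408, 0.008]), (0.6, [0.469, 0.366, 0.002])]
p 0.9 n 954 rect [453.2 158.4  51.6  16.2   9.1] mean [0.4551 0.1591] yaw 0.163 tooloff [-0.0031 -0.001   0.0897] t [-0.0277  0.0239] n [-0.0084  0.0078] open end [0.4278 0.1546]
t 47.75 tcp [0.4514 0.1587 0.1195] rot [[-0.988, -0.151, 0.0], [-0.151, 0.988, 0.001], [-0.0, 0.001, -1.0]] F [ 0.13 -0.68  0.24] op 0.4944561599284704
```

Call:
jog_arm(turn=[[0,0,0],[0,0,0],[0,0,0],[0,0,0],[0,0,0],[0,0,0],[0,0,0],[0,0,0],[0,0,0],[0,0,0],[0,0,0]], translation=[[-0.001,0,0.02],[-0.001,0,0.045],[-0.001,0,0.07],[-0.001,0,0.08],[-0.001,0,0.0855],[-0.001,0,0.0855],[-0.001,0,0.0855],[-0.001,0,0.0855],[-0.001,0,0.0855],[-0.001,0,0.0855],[-0.001,0,0.0855]], grip=[0.5,0.5,0.5,0.5,0.5,0.7,1,1,1,1,1])

```text
clock: 49.12
tool_pos: [0.4526, 0.1578, 0.0345]
eef_rot: [-0.075, 0.997, 0.0, 0.001]
contact_force: [-0.4, 0.6, 5.0]
opening: 0.181
finger_force: 25.0
```

```bash
python3 - <<'E'
from h import *
st();snap('top')
for n in ['tin','tray']: print([(round(d['p'],2),np.round(d['position'],3).tolist()) for d in models.place_of('top',n)])
go([.674,.132+.03,.11],.15)
E
```

```text
t 49.125 tcp [0.4526 0.1578 0.0345] rot [[-0.989, -0.15, 0.001], [-0.15, 0.989, 0.001], [-0.001, 0.0, -1.0]] F [-0.41  0.6   5.  ] op 0.18070557975128346
[(0.62, [0.672, 0.132, -0.002])]
[(0.2, [0.478, -0.328, 0.048])]
turn [0.0003, 0.0011, 0.0002] trans [-0.2196, -0.0289, -0.0752]
```

Call:
jog_arm(turn=[[0,0,0],[0,0,0],[0,0,0],[0,0,0],[0,0,0],[0,0,0],[0,0,0],[0,0,0],[0,0,0],[0,0,0],[0,0,0],[0,0,0],[0,0,0],[0,0,0],[0,0,0],[0,0,0],[0,0,0]], translation=[[0,0,-0.015],[0,0,-0.04],[0,0,-0.07],[-0.03,-0.004,-0.08],[-0.08,-0.01,-0.08],[-0.13,-0.017,-0.08],[-0.175,-0.023,-0.08],[-0.205,-0.027,-0.08],[-0.218,-0.029,-0.07],[-0.218,-0.029,-0.045],[-0.218,-0.029,-0.02],[-0.218,-0.029,0],[-0.218,-0.029,0.006],[-0.218,-0.029,0.006],[-0.218,-0.029,0.006],[-0.218,-0.029,0.006],[-0.218,-0.029,0.006]], grip=[1,1,1,1,1,1,1,1,1,1,1,1,1,1,0.8,0.6,0.6])

```text
clock: 51.4
tool_pos: [0.6725, 0.1617, 0.0286]
eef_rot: [-0.075, 0.997, 0.0, 0.0]
contact_force: [0.3, 0.1, -0.6]
opening: 0.392
finger_force: 0.0
```

```bash
python3 - <<'E'
from h import *
st();go([.4735,-.083,.12],.18)
E
```

```text
t 51.4 tcp [0.6725 0.1617 0.0286] rot [[-0.989, -0.15, 0.001], [-0.15, 0.989, 0.0], [-0.001, 0.0, -1.0]] F [ 0.32  0.13 -0.58] op 0.39177688987035025
turn [0.0002, 0.0009, -0.0298] trans [0.2333, -0.2122, -0.0916]
```

Call:
jog_arm(turn=[[0,0,0],[0,0,0],[0,0,0],[0,0,-0.03],[0,0,-0.03],[0,0,-0.03],[0,0,-0.03],[0,0,-0.03],[0,0,-0.03],[0,0,-0.03],[0,0,-0.03],[0,0,-0.03]], translation=[[0,0,-0.015],[0,0,-0.045],[0,0,-0.08],[0.03,-0.03,-0.091],[0.07,-0.065,-0.091],[0.11,-0.1,-0.091],[0.15,-0.14,-0.091],[0.19,-0.175,-0.091],[0.22,-0.2,-0.091],[0.2335,-0.2125,-0.091],[0.2335,-0.2125,-0.091],[0.2335,-0.2125,-0.091]], grip=[0.6,0.6,0.5,0.5,0.5,0.5,0.5,0.5,0.5,0.5,0.5,0.5])

```text
clock: 52.9
tool_pos: [0.4751, -0.0817, 0.1193]
eef_rot: [-0.091, 0.996, 0.001, 0.002]
contact_force: [0.3, -0.3, 0.7]
opening: 0.5
finger_force: 0.0
```

```bash
python3 - <<'E'
from h import *
look('w9.png')
print([(round(d['p'],2),np.round(d['position'],3).tolist()) for d in models.place_of('wrist','clip_a')][:7])
maskfit([.473,-.085]);st()
E
```

```text
t 52.9 tcp [ 0.4751 -0.0817  0.1193] rot [[-0.983, -0.181, 0.003], [-0.181, 0.983, 0.002], [-0.003, 0.001, -1.0]] F [ 0.3  -0.26  0.71] op 0.49968965837961665
[(0.9, [0.6, -0.1, -0.001]), (0.88, [0.341, 0.003, 0.002]), (0.83, [0.472, -0.082, 0.009])]
p 0.56 n 865 rect [474.3 -85.2  50.4  15.6  11.2] mean [ 0.4766 -0.0847] yaw 0.199 tooloff [-0.0007 -0.0032  0.0893] t [-0.0276  0.0228] n [-0.0078  0.0078] open end [ 0.4496 -0.0901]
t 53.05 tcp [ 0.4743 -0.082   0.119 ] rot [[-0.983, -0.181, 0.001], [-0.181, 0.983, 0.001], [-0.001, 0.001, -1.0]] F [-0.37  0.15 -0.25] op 0.4994118175830134
```

Call:
jog_arm(turn=[[0,0,0],[0,0,0],[0,0,0],[0,0,0],[0,0,0],[0,0,0],[0,0,0],[0,0,0],[0,0,0],[0,0,0],[0,0,0]], translation=[[0,-0.002,0.02],[0,-0.002,0.045],[0,-0.002,0.07],[0,-0.002,0.08],[0,-0.002,0.085],[0,-0.002,0.085],[0,-0.002,0.085],[0,-0.002,0.085],[0,-0.002,0.085],[0,-0.002,0.085],[0,-0.002,0.085]], grip=[0.5,0.5,0.5,0.5,0.5,0.7,1,1,1,1,1])

```text
clock: 54.42
tool_pos: [0.4738, -0.0855, 0.0345]
eef_rot: [-0.09, 0.996, -0.0, 0.0]
contact_force: [-0.8, 0.0, 6.8]
opening: 0.176
finger_force: 25.0
```

```bash
python3 - <<'E'
from h import *
st();snap('top')
for n in ['tin','tray','clip_a','lever_knob','counter','feeler']: print(n,[(round(d['p'],2),np.round(d['position'],3).tolist()) for d in models.place_of('top',n)])
go([.672,.098,.11],.15)
E
```

```text
t 54.425 tcp [ 0.4738 -0.0855  0.0345] rot [[-0.984, -0.179, 0.001], [-0.179, 0.984, -0.0], [-0.001, -0.0, -1.0]] F [-0.76  0.03  6.79] op 0.17623853171340884
tin [(0.48, [0.474, -0.329, -0.004])]
tray [(0.82, [0.501, 0.366, 0.001])]
clip_a [(0.56, [0.667, 0.167, 0.004]), (0.55, [0.47, 0.364, 0.004]), (0.54, [0.343, 0.005, -0.001]), (0.52, [0.535, 0.408, 0.006]), (0.52, [0.536, 0.33, 0.006])]
lever_knob [(0.59, [0.607, -0.183, 0.075])]
counter [(0.81, [0.678, -0.199, 0.002])]
feeler [(0.73, [0.477, -0.327, 0.05])]
turn [-0.0003, 0.0009, 0.03] trans [-0.228, 0.1451, -0.0753]
```

Call:
jog_arm(turn=[[0,0,0],[0,0,0],[0,0,0],[0,0,0.03],[0,0,0.03],[0,0,0.03],[0,0,0.03],[0,0,0.03],[0,0,0.03],[0,0,0.03],[0,0,0.03],[0,0,0.03],[0,0,0.03],[0,0,0.03],[0,0,0.03],[0,0,0.03],[0,0,0.03],[0,0,0.03]], translation=[[0,0,-0.015],[0,0,-0.04],[0,0,-0.07],[-0.03,0.02,-0.08],[-0.075,0.048,-0.08],[-0.12,0.077,-0.08],[-0.165,0.106,-0.08],[-0.205,0.131,-0.08],[-0.223,0.143,-0.08],[-0.228,0.145,-0.07],[-0.228,0.145,-0.045],[-0.228,0.145,-0.02],[-0.228,0.145,0],[-0.228,0.145,0.006],[-0.228,0.145,0.006],[-0.228,0.145,0.006],[-0.228,0.145,0.006],[-0.228,0.145,0.006]], grip=[1,1,1,1,1,1,1,1,1,1,1,1,1,1,1,0.8,0.6,0.6])

```text
clock: 57.02
tool_pos: [0.6722, 0.0982, 0.0287]
eef_rot: [-0.075, 0.997, 0.0, 0.001]
contact_force: [-0.2, -0.2, 0.0]
opening: 0.389
finger_force: 0.0
```

```bash
python3 - <<'E'
from h import *
st();go([.60,-.12,.16],0)
E
```

```text
t 57.025 tcp [0.6722 0.0982 0.0287] rot [[-0.989, -0.15, 0.001], [-0.15, 0.989, 0.0], [-0.001, 0.0, -1.0]] F [-0.16 -0.17  0.02] op 0.38864050980329545
turn [0.0002, 0.0011, 0.1501] trans [0.1039, -0.2049, -0.1315]
```

Call:
jog_arm(turn=[[0,0,0],[0,0,0],[0,0,0],[0,0,0],[0,0,0.04],[0,0,0.08],[0,0,0.12],[0,0,0.15],[0,0,0.15],[0,0,0.15],[0,0,0.15],[0,0,0.15],[0,0,0.15]], translation=[[0,0,-0.015],[0,0,-0.045],[0,0,-0.08],[0,0,-0.12],[0.02,-0.04,-0.155],[0.04,-0.085,-0.165],[0.06,-0.13,-0.165],[0.075,-0.175,-0.165],[0.09,-0.22,-0.165],[0.1,-0.25,-0.165],[0.105,-0.268,-0.165],[0.105,-0.268,-0.165],[0.105,-0.268,-0.165]], grip=[0.6,0.6,0.6,0.7,0.8,1,1,1,1,1,1,1,1])

```text
clock: 58.65
tool_pos: [0.6087, -0.1802, 0.1933]
eef_rot: [-0.001, 1.0, 0.001, 0.0]
contact_force: [0.2, 1.6, -1.0]
opening: 0.004
finger_force: 0.0
```

```bash
python3 - <<'E'
from h import *
look('k0.png',(100,60,400,285));snap('scene','scene1.png');snap('top')
for c in ['wrist','scene','top']:
  for n in ['lever_knob','counter','tin','clip_a']: print(c,n,[(round(d['p'],2),np.round(d['position'],3).tolist()) for d in models.place_of(c,n)])
for c in ['wrist','scene','top']: print(c,[(round(d['p'],2),np.round(d['position'],3).tolist()) for d in models.find_in(c,'lever_knob')])
st()
E
```

```text
t 58.65 tcp [ 0.6087 -0.1802  0.1933] rot [[-1.0, -0.003, 0.001], [-0.003, 1.0, 0.002], [-0.001, 0.002, -1.0]] F [ 0.19  1.63 -0.97] op 0.00372396244757117
wrist lever_knob [(0.92, [0.608, -0.182, 0.076])]
wrist counter [(0.71, [0.678, -0.197, -0.0])]
wrist tin [(0.88, [0.667, 0.133, 0.001])]
wrist clip_a [(0.77, [0.672, 0.101, 0.0]), (0.77, [0.602, -0.098, 0.001]), (0.54, [0.673, 0.161, 0.0])]
scene lever_knob [(0.68, [0.606, -0.18, 0.077])]
scene counter [(0.66, [0.679, -0.193, -0.001]), (0.15, [0.536, 0.331, 0.003])]
scene tin [(0.97, [0.672, 0.132, -0.002]), (0.26, [0.507, 0.365, 0.002])]
scene clip_a [(0.76, [0.534, 0.409, 0.001]), (0.74, [0.471, 0.364, 0.002]), (0.72, [0.673, 0.157, 0.004]), (0.57, [0.599, -0.096, -0.003]), (0.49, [0.348, 0.004, -0.002]), (0.47, [0.669, 0.097, 0.008]), (0.46, [0.534, 0.334, 0.004])]
top lever_knob [(0.66, [0.36, -0.267, 0.001]), (0.64, [0.607, -0.184, 0.076])]
top counter [(0.54, [0.679, -0.196, 0.0])]
top tin [(0.94, [0.671, 0.131, 0.003]), (0.44, [0.716, -0.053, -0.001]), (0.43, [0.344, 0.254, 0.001])]
top clip_a [(0.65, [0.67, 0.162, 0.008]), (0.64, [0.471, 0.367, 0.004]), (0.6, [0.671, 0.097, 0.006]), (0.58, [0.343, 0.006, 0.002]), (0.55, [0.597, -0.093, -0.002]), (0.5, [0.54, 0.327, 0.004]), (0.49, [0.532, 0.407, 0.008])]
wrist [(0.59, [0.609, -0.174, 0.078])]
scene []
top [(0.64, [0.646, -0.173, 0.064])]
t 59.55 tcp [ 0.6081 -0.1827  0.193 ] rot [[-1.0, -0.0, 0.0], [-0.0, 1.0, 0.0], [-0.0, 0.0, -1.0]] F [-0.3   0.6  -0.56] op 0.005383118990316471
```

View pics/k0.png

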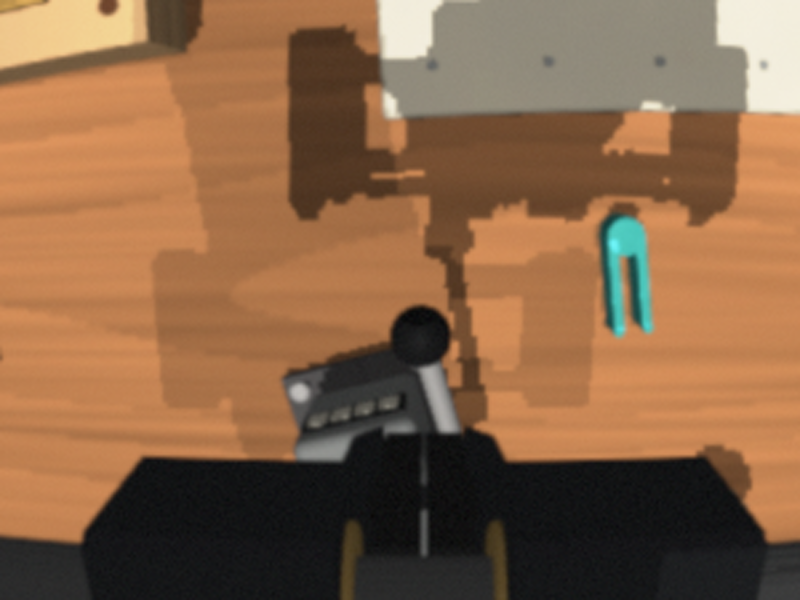

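Crop: the black knob is at (420,335), in line with the closed fingers (column 424), and the turquoise clip is clear of it. The networks see all five clips in their tin or tray. Pressing the lever now.

Call:
jog_arm(turn=[[0,0,0],[0,0,0],[0,0,0],[0,0,0],[0,0,0],[0,0,0],[0,0,0],[0,0,0],[0,0,0],[0,0,0],[0,0,0],[0,0,0],[0,0,0],[0,0,0]], translation=[[0.002,0.0005,0.02],[0.003,0.0005,0.05],[0.003,0.0005,0.075],[0.003,0.0005,0.085],[0.003,0.0005,0.093],[0.003,0.0005,0.101],[0.003,0.0005,0.109],[0.003,0.0005,0.117],[0.003,0.0005,0.125],[0.003,0.0005,0.132],[0.003,0.0005,0.137],[0.003,0.0005,0.138],[0.003,0.0005,0.138],[0.003,0.0005,0.138]], grip=[1,1,1,1,1,1,1,1,1,1,1,1,1,1])

```text
clock: 61.3
tool_pos: [0.606, -0.1822, 0.0556]
eef_rot: [-0.0, 1.0, -0.0, 0.001]
contact_force: [-2.2, -2.4, 7.6]
opening: 0.002
finger_force: 3.9
```

Call:
jog_arm(turn=[[0,0,0],[0,0,0],[0,0,0]], translation=[[0,0,0.001],[0,0,0.0015],[0,0,0.0015]], grip=[1,1,1])

```text
clock: 61.68
tool_pos: [0.606, -0.1822, 0.0552]
eef_rot: [-0.0, 1.0, -0.0, 0.001]
contact_force: [-5.0, -1.1, 14.1]
opening: 0.005
finger_force: 7.7
```

```bash
python3 - <<'E'
from h import *
st()
snap('scene')
print([(round(d['p'],2),np.round(d['position'],3).tolist()) for d in models.place_of('scene','lever_knob')])
E
```

```text
t 61.675 tcp [ 0.606  -0.1822  0.0552] rot [[-1.0, -0.0, 0.002], [-0.0, 1.0, -0.001], [-0.002, -0.001, -1.0]] F [-4.95 -1.1  14.13] op 0.0052944550915422104
[]
```

Hard stop: the force climbs and the motion stalls. I'll let the lever spring back and retreat.

Call:
jog_arm(turn=[[0,0,0],[0,0,0],[0,0,0],[0,0,0],[0,0,0],[0,0,0],[0,0,0],[0,0,0],[0,0,0],[0,0,0],[0,0,0],[0,0,0]], translation=[[0,0,-0.01],[0,0,-0.025],[0,0,-0.04],[0,0,-0.055],[0,0,-0.08],[0,0,-0.12],[0.03,0,-0.17],[0.06,0,-0.2],[0.08,0,-0.22],[0.08,0,-0.22],[0.08,0,-0.22],[0.08,0,-0.22]], grip=[1,1,1,1,1,1,1,1,1,1,1,1])

```text
clock: 63.28
tool_pos: [0.5253, -0.1817, 0.2724]
eef_rot: [-0.0, 1.0, 0.001, -0.001]
contact_force: [0.3, -0.3, -0.8]
opening: 0.003
finger_force: 0.0
```

```bash
python3 - <<'E'
from h import *
st()
for c in ['scene','top','wrist']:
  snap(c,c+'9.png')
  for n in ['lever_knob','feeler','tin','tray','clip_a']: print(c,n,[(round(d['p'],2),np.round(d['position'],3).tolist()) for d in models.place_of(c,n)])
E
```

```text
t 63.275 tcp [ 0.5253 -0.1817  0.2724] rot [[-1.0, -0.001, -0.001], [-0.001, 1.0, 0.001], [0.001, 0.001, -1.0]] F [ 0.27 -0.31 -0.78] op 0.003291158562838252
scene lever_knob [(0.54, [0.609, -0.179, 0.077])]
scene feeler [(0.75, [0.475, -0.326, 0.054])]
scene tin [(0.65, [0.671, 0.134, -0.005])]
scene tray [(0.81, [0.507, 0.366, 0.001])]
scene clip_a [(0.73, [0.6, -0.097, 0.003]), (0.61, [0.533, 0.409, 0.003]), (0.52, [0.669, 0.158, 0.006]), (0.48, [0.347, 0.002, -0.003]), (0.47, [0.669, 0.098, 0.005])]
top lever_knob [(0.68, [0.607, -0.182, 0.076]), (0.26, [0.714, -0.052, 0.001])]
top feeler [(0.61, [0.681, -0.2, 0.0])]
top tin [(0.79, [0.67, 0.13, 0.001])]
top tray [(0.92, [0.503, 0.367, 0.001])]
top clip_a [(0.69, [0.535, 0.409, 0.007]), (0.66, [0.344, 0.004, -0.0]), (0.64, [0.472, 0.367, 0.007]), (0.62, [0.599, -0.096, 0.001]), (0.54, [0.668, 0.159, 0.005]), (0.52, [0.669, 0.096, 0.007]), (0.43, [0.475, -0.329, -0.002])]
wrist lever_knob []
wrist feeler [(0.59, [0.475, -0.332, 0.05]), (0.44, [0.474, -0.328, 0.052])]
wrist tin [(0.96, [0.672, 0.133, 0.001])]
wrist tray []
wrist clip_a [(0.93, [0.602, -0.101, -0.001]), (0.76, [0.671, 0.161, 0.002]), (0.72, [0.34, 0.006, 0.001]), (0.58, [0.667, 0.099, 0.004])]
```

View pics/scene9.png

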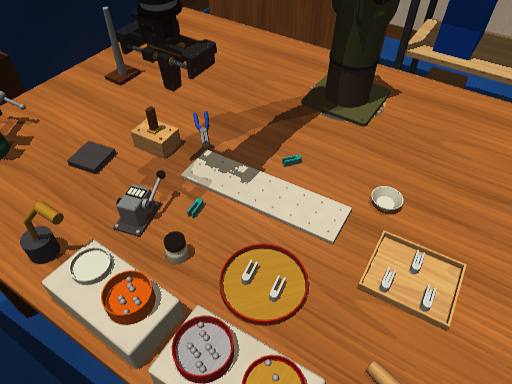

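Scene view: two clips in the tin (250,270 and 278,288), three in the tray (417,262; 387,280; 428,297), the feeler in its block (155,125), and the lever back up (160,174). Handing in.

```bash
python3 -c "
from plant import r
print(r.finish_job())"
```

```text
the job is handed in; nothing more can be done
None
```

I probed all five clips: the first and fourth from the left took the blade fully and are in the tin, and the second, third and fifth bound and are in the tray. The feeler is back in its slot, the lever was pushed to its stop and sprang back, and the job is handed in; the hand-in returned no verdict.

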